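Fit the captive nut in a bench-vise jaw

TASK

Fit the loose steel nut to the wooden vise jaw: with the fingertips slide it over the wood, without picking it up, until it drops into the empty hexagonal pocket. Bed it on the adhesive at the bottom by pressing down on it with a steady push of about 20 N for a second, then push the open steel keeper round over it, right up to its stop, and let go. Feel your way: never push, squeeze or lean on the nut, the keeper or the wood with 40 N or more, and leave the other things on the bench where they are.

Things in the scene. Friction and masses are not known exactly. Their poses are not given: they have to be found in the camera images.
- jaw: rear jaw of a bench vise, walnut, 140 (x) x 400 (y) x 36 mm (z), lying fixed on the bench; origin at the centre of its underside, top face at z = 36; z up. On top, at x 0, y +115, the empty pocket; at x 0, y -115 the other side, already fitted, its keeper shut (plate 8 mm high, thumb pin 24 mm high at x -28). The nut lies between the two, the washer near the -y end
- pocket (a point): centre of the mouth of the empty hexagonal pocket, level with the jaw's top face; axes as the jaw's. 32 mm across flats (the nut has 1 mm of play all round), flats facing +y and -y, corners +x and -x; flat rigid floor 7 mm down, where the adhesive bed lies. The nut stands 3 mm proud of the wood when home
- bed: pale ring of thin pressure-sensitive adhesive, 31 mm across, 1 mm thick, fixed at the bottom of the empty pocket round the dark 21 mm screw hole, its top the pocket's floor; it takes hold under a steady push of about 20 N and gives no way; origin at the centre of its underside
- nut: bright steel hexagon nut, 30 mm across flats, 34.6 mm across corners, 10 mm thick, bore 17 mm, 36 g; origin at the centre of its underside, z along its bore, two of its flats face its +y and -y. Starts flat on the jaw's top face, turned anyhow
- nut_centre (a point): middle of the nut (5 mm above its underside), axes as the nut's; 5 mm above point pocket while the nut lies on the wood, 2 mm below it when the nut is fully home
- keeper (a joint): keeper's angle about its upright pivot, rad: 0 = shut on its rigid stop, lying over the pocket, pointing from the pivot to the jaw's -x; opening swings its free end to the jaw's +y (1.57: along +y). Starts at 1.6 to 2.1, stays where left, 1.5 N at the thumb pin moves it. Steel plate 3 mm thick, 36 mm wide at its 23 mm hole, 4.5 mm clear of the wood: passes only over a nut that is down
- pivot (a point): the keeper's pivot axis, at the jaw's x +44, y +115, level with its top face; axes as the jaw's. Its screw head stands 11 mm above the wood; its stop pin, 9 mm high and 6 mm thick, stands at the jaw's x +28, y +103
- thumb_pin (a point): top of the keeper's brass thumb pin, 10 mm in diameter, 16 mm tall above the plate, its top 23.5 mm above the jaw's top face, 72 mm from the pivot axis; axes turn with the keeper: x points from the pin to the pivot
- washer: bystander: flat washer, 37 mm across, 3 mm thick, lying on the jaw near its -y end; origin under its centre
- screwdriver: bystander: screwdriver about 210 mm long, lying on the bench to the left
- spanner: bystander: spanner about 190 mm long, lying beyond the jaw
- screw_a: bystander: vise screw standing upright on its 60 mm black knob, 155 mm tall, far left
- screw_b: bystander: the second vise screw, standing likewise
- dish: bystander: small white dish, 100 mm across, 35 mm high, beyond the jaw
- tape: bystander: tape measure, 70 x 35 x 65 mm, on the left
- snips: bystander: hand snips about 200 mm long, lying on the right

How it is judged:
On the way:
1. the nut, level in the pocket (underside within 1.5 mm of the floor, centred within 3 mm), is pressed down on the adhesive bed with 16 to 26 N for 0.7 s without a break, keeper still open (horizontal distance between nut_centre and pocket below 0.003 m and z of nut_centre in the frame of pocket below -0.0005 m and angle between the z axis of nut and the z axis of jaw, either way round below 0.08 rad and contact force between nut and bed between 16 and 26 N and value of joint keeper above 0.6 rad), for 0.7 s.
At the end, for the whole second after the job is handed in: The nut rests level (within 0.08 rad) in the pocket that was empty, centred within 3 mm, its underside within 1.5 mm of the pocket floor, and the keeper is shut over it to within 0.05 rad of its stop; both are at rest (horizontal distance between nut_centre and pocket below 0.003 m and z of nut_centre in the frame of pocket below -0.0005 m and angle between the z axis of nut and the z axis of jaw, either way round below 0.08 rad and value of joint keeper below 0.05 rad and linear speed of nut below 0.02 m/s); the robot touches nothing.
It fails at once if the nut is picked up: its middle rises more than 12 mm above where it lies on the wood (z of nut_centre in the frame of pocket above 0.017 m).
It fails at once if the fingers push or squeeze the nut with more than 40 N (contact force between the fingers and nut above 40 N).
It fails at once if the fingers push or squeeze the jaw or its keeper with more than 40 N (contact force between the fingers and jaw above 40 N).
It fails at once if a bystander is moved by more than 25 mm (distance of any of washer, screwdriver, spanner, screw_a, screw_b, dish, tape, snips from where it was at the start of the episode above 0.025 m).
It also fails if it takes over 72 s, if anything falls off the work surface, if the arm or the gripper's body presses on something with over 40 N, if the wrist force passes 120 N, or if a joint passes its speed limit or range.

ROBOT

A 6-joint arm with a two-finger parallel gripper is mounted at the origin on the work surface. World frame = base frame: x ahead of the robot, y to its left, z up, the work surface at z = 0. Lengths are in m, angles in rad, forces in N, time in s.
With the tool pointing down it reaches from about 0.35 to 0.775 m from the base axis. Payload 5.5 kg.
Tool frame: the origin (TCP) lies on the centre line of the jaws, within the pads' length; the fingertips stand env.nose_length ahead of it and the grasp point (between the pads) lies 3 mm ahead of it (env.nose_length is the distance from the TCP to the fingertips, in m); z points along the fingers, y is the direction in which the jaws open and shut (so a half turn about z gives the same grasp; the last joint's range is limited). The gripper opens to 85 mm and grips with 20 to 120 N. Pads are 22 mm wide; open, the fingers measure 114 mm over their backs; the gripper's body (76 mm by 85 mm) begins 54 mm behind the grasp point. The pads swing forward as they close: fully open they stand 13 mm farther back than shut.
Start: joints at [0.973, 0.313, 0.046, 1.304, 0, 1.431], TCP at [0.254, 0.516, 0.253] pointing down, gripper open.
Joint ranges: [-2.76, 2.76], [-0.86, 1.69], [-1.03, 1.26], [-2.2, 2.34], [-1.47, 1.5], [-3.14, 3.14]. Speed limits (rad/s): [2.57, 2.57, 3.14, 3.14, 3.14, 3.14].

INTERFACE

Orientations are given as a 3x3 rotation matrix whose columns are the frame's x, y, z axes.
In Python, from plant import env, vision, order gives the robot as it stands.
- The arm moves only by the tool servo_tool, never from a script. Its argument "motion" is a list of rows, each an object of numbers: "x", "y", "z": the shift along the tool's x, y, z in units of 40 mm (1.0 is 40 mm); "rx", "ry", "rz": the turn, a rotation vector about the tool's x, y, z in units of 0.5 rad (1.0 is 0.5 rad); "fingers": the closure, from 0 (fully open) to 1 (shut). A call has 1 to 8 rows; each row shifts and turns the commanded pose from where the row before left it, along the tool's axes as they then stand; what a row does not reach is not made up. A row lasts 1/10 s, in which the tool goes at most 50 mm and 8.59 degrees, less where a joint would pass 70% of its speed; a pose out of reach is approached as far as the arm can. A call with a number of a shift or a turn outside -1 to 1 is refused whole. A call with a gripper value outside its range is refused whole. The fingers move at their own pace and stop on an object; "squeeze" is the grip in N (left out, the last holds). Time passes only in rows, so rows that do not move let the fingers close. It gives the time, the measured TCP pose, the force and the opening at its end, in the units of the state.
- env.sense(): the state, without advancing time (a new reading comes with each control period).
- vision.read_camera(name): name is "side" or "top"; returns a dict with "color" (400x640x3 uint8, blue, green, red), "depth" (400x640 float32, m along the optical axis (not along the pixel's ray), 0 where there is no reading), "fx", "fy", "cx", "cy" (pixels), "position" and "attitude" of the camera in the world. Camera axes: x right, y down, z forward; pixel columns grow to the right and rows downward; lengths in m; the calibration is good to about 2 mm. A picture is of the moment at which its call begins.
- order.close_job(): hands the job in, once; it reports no verdict.
The state is a dict: "time": time; "q": joint angles; "joint_velocities": joint speeds; "joint_efforts": joint torques, N m; "position": TCP position; "ee_rot": TCP orientation; "wrist_force": force on the tool from outside, world axes, zero at the start; "torque": the same for the moment, N m; "opening": finger opening in m.
Only numpy, scipy, OpenCV 4.12 (cv2) and the standard library are available. Lean on these libraries where they do the work, as an engineer would, in place of code of your own. Each camera call takes 0.05 s, during which the arm holds its last target.

## Working session

There is one attempt and no reset: what is moved stays moved. The work goes in short steps, Python scripts to look and compute and a tool call to move; the robot and the scene stay as the last step left them, time stands still between calls to the robot, and variables do not carry over. Pictures are saved under pics/ and viewed, and the job is handed in when it is done.

Besides the shell and the picture viewer there is one more tool, called after "Call:" by a JSON object that holds its "api" and its "payload". servo_tool: Moves the arm, as the interface text tells. Its arguments: {"type":"object","properties":{"motion":{"type":"array"},"squeeze":{"type":"number"}},"required":["motion"]}

```bash
ls; mkdir -p pics
python3 - <<'E'
from plant import env, vision, order
import cv2, numpy as np
print(env.sense(), env.nose_length)
for n in ("side","top"):
    r=vision.read_camera(n); cv2.imwrite(f"pics/{n}0.png",r["color"]); np.savez(f"/tmp/{n}0.npz",**r)
    print(n,r["fx"],r["fy"],r["cx"],r["cy"],r["position"],r["attitude"])
E
```

```text
pics
{'time': 0.0, 'q': array([9.73419277e-01, 3.13996393e-01, 4.49373626e-02, 1.30356859e+00,
       8.40479509e-06, 1.43119253e+00]), 'joint_velocities': array([-1.43573740e-05, -1.90888616e-03,  5.09831708e-04, -9.92252318e-04,
       -1.40687381e-04, -6.57624803e-04]), 'joint_efforts': array([-5.23435992e-04, -4.80631578e+01,  2.98530757e+01,  1.93842757e-02,
       -3.01392147e-04,  1.56282901e-06]), 'position': array([0.25385948, 0.51539445, 0.25239408]), 'ee_rot': array([[-8.97038696e-01,  4.41950792e-01, -1.03700484e-03],
       [ 4.41951930e-01,  8.97037465e-01, -1.50940759e-03],
       [ 2.63148312e-04, -1.81230331e-03, -9.99998323e-01]]), 'wrist_force': array([ 0.44304909,  0.31774895, -0.12039452]), 'torque': array([ 0.00269684,  0.03191213, -0.05750731]), 'opening': 0.08544193611762332} 0.022
side 375.73288873994596 375.73288873994596 317.72195708029517 197.38698089636878 [-0.00608585 -0.68447415  0.87901866] [[ 0.7496446  -0.45666357  0.47905256]
 [-0.66182917 -0.52149094  0.53854373]
 [ 0.00388827 -0.72076736 -0.69316614]]
top 428.0003119822115 428.0003119822115 328.0640573208672 192.1214167342894 [ 0.32249316 -0.06739546  1.39058523] [[-0.01602121 -0.98503977  0.17158083]
 [-0.99985211  0.01685603  0.0034096 ]
 [-0.00625077 -0.17150083 -0.98516415]]
```

View pics/side0.png

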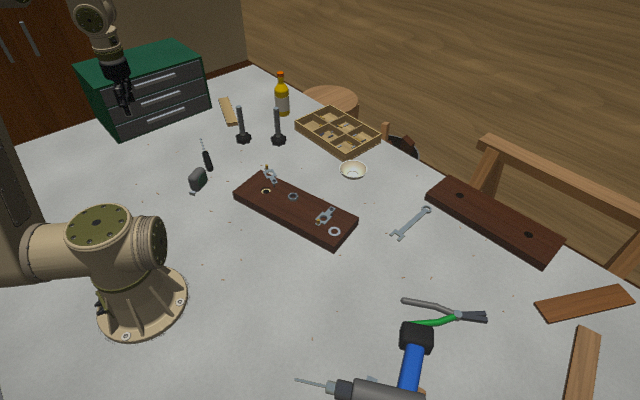

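View pics/top0.png

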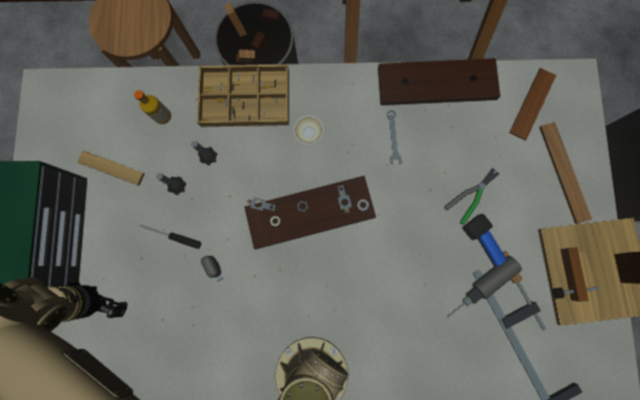

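The top view shows the jaw at about (310,212), the nut at (303,206), the pocket at (275,221) and the open keeper at about (262,203). Next I'll zoom in.

Run:
```python
import cv2, numpy as np
t=np.load('/tmp/top0.npz')['color']; s=np.load('/tmp/side0.npz')['color']
cv2.imwrite('pics/top0z.png',cv2.resize(t[165:260,235:385],None,fx=5,fy=5,interpolation=cv2.INTER_CUBIC))
cv2.imwrite('pics/side0z.png',cv2.resize(s[155:255,225:365],None,fx=5,fy=5,interpolation=cv2.INTER_CUBIC))
```

```text
(no output)
```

View pics/top0z.png

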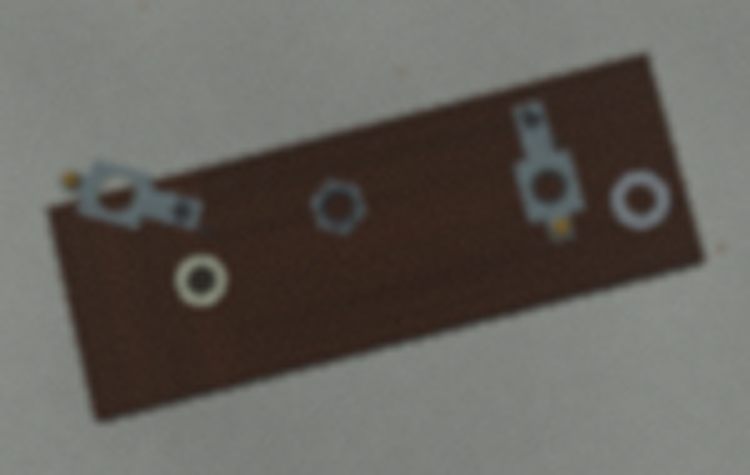

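View pics/side0z.png

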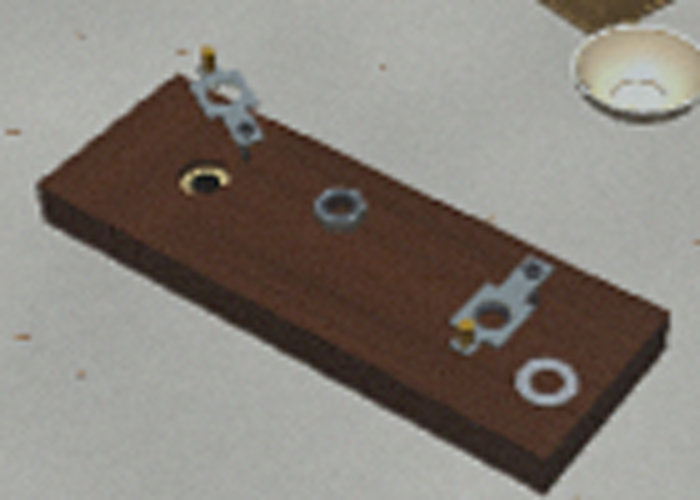

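```bash
cat > h.py <<'E'
import numpy as np, cv2
def ray(r,uv,z):
    uv=np.atleast_2d(uv).astype(float)
    d=np.c_[(uv[:,0]-r["cx"])/r["fx"],(uv[:,1]-r["cy"])/r["fy"],np.ones(len(uv))]@np.array(r["attitude"]).T
    p=np.array(r["position"]); s=(z-p[2])/d[:,2]
    return (p+d*s[:,None])[:,:2]
def proj(r,P):
    P=np.atleast_2d(P); c=(P-np.array(r["position"]))@np.array(r["attitude"])
    return np.c_[c[:,0]/c[:,2]*r["fx"]+r["cx"],c[:,1]/c[:,2]*r["fy"]+r["cy"]]
E
python3 - <<'E'
from h import *
for n,(x0,y0,x1,y1) in {"top":(235,165,385,260),"side":(225,155,365,260)}.items():
    r=dict(np.load(f'/tmp/{n}0.npz')); im=r["color"]
    hsv=cv2.cvtColor(im,cv2.COLOR_BGR2HSV); 
    roi=np.zeros(im.shape[:2],np.uint8); roi[y0:y1,x0:x1]=255
    b=im.astype(int)
    brown=((b[:,:,2]-b[:,:,0]>12)&(b.max(2)<110)&(roi>0)).astype(np.uint8)
    cs,_=cv2.findContours(brown,cv2.RETR_EXTERNAL,cv2.CHAIN_APPROX_NONE)
    c=max(cs,key=cv2.contourArea); hull=cv2.convexHull(c)
    ap=cv2.approxPolyDP(hull,4,True)[:,0]
    print(n,"poly",ap.tolist()); print(ray(r,ap,0.036).round(4).tolist(), cv2.minAreaRect(hull))
    # bright blobs within hull
    inside=np.zeros_like(brown); cv2.fillConvexPoly(inside,hull,1)
    g=cv2.cvtColor(im,cv2.COLOR_BGR2GRAY)
    m=((g>75)&(inside>0)).astype(np.uint8)
    cs,_=cv2.findContours(m,cv2.RETR_EXTERNAL,cv2.CHAIN_APPROX_NONE)
    for c in cs:
        if len(c)>=6:
            (u,v),ax,an=cv2.fitEllipse(c); print("blob",np.round((u,v),2),np.round(ax,1),ray(r,[u,v],0.036).round(4),[im[int(v),int(u)].tolist()])
    h=hsv; brass=((h[:,:,0]>12)&(h[:,:,0]<28)&(h[:,:,1]>130)&(h[:,:,2]>90)&(roi>0)).astype(np.uint8)
    nb,l,st,ce=cv2.connectedComponentsWithStats(brass)
    for i in range(1,nb): print("brass",st[i,4],ce[i].round(2),ray(r,ce[i],0.036+0.0235).round(4))
E
```

```text
top poly [[364, 177], [375, 216], [254, 247], [245, 206]]
[[0.606, -0.1796], [0.4788, -0.2107], [0.3872, 0.1731], [0.5179, 0.2037]] ((309.16705322265625, 211.71595764160156), (43.70326232910156, 125.4452133178711), 75.46554565429688)
blob [248.   225.58] [0.  3.2] [[0.455 0.193]] [[80, 88, 93]]
blob [274.73 220.52] [ 9.5 10. ] [[0.4697 0.1083]] [[38, 40, 44]]
blob [273.09 206.92] [1.7 4.6] [[0.5134 0.1137]] [[85, 83, 74]]
blob [260.88 204.72] [ 7.7 22.1] [[0.5212 0.1529]] [[36, 43, 55]]
blob [362.55 204.47] [11.  11.3] [[ 0.5165 -0.1722]] [[32, 38, 55]]
blob [343.96 200.7 ] [10.7 20.4] [[ 0.5297 -0.1131]] [[41, 45, 51]]
brass 1 [347. 210.] [[ 0.4965 -0.1212]]
side poly [[233, 191], [261, 170], [358, 221], [332, 253], [241, 203]]
[[0.3868, 0.1769], [0.5187, 0.2049], [0.6001, -0.1878], [0.4577, -0.2246], [0.3757, 0.1121]] ((294.8566589355469, 207.52420043945312), (124.3743896484375, 44.06502914428711), 28.720327377319336)
blob [335.66 251.34] [0.  4.2] [[ 0.4694 -0.2272]] [[43, 50, 52]]
blob [321. 247.] [ 0.8 19.6] [[ 0.4487 -0.1884]] [[111, 117, 121]]
blob [342.48 243.02] [0.  0.7] [[
[... 335 characters left out ...]
22 -0.0394]] [[127, 132, 135]]
blob [263.5 215.5] [0.  0.4] [[0.3976 0.0202]] [[89, 97, 102]]
blob [347.5 211.5] [0.  0.4] [[ 0.6044 -0.1382]] [[152, 157, 155]]
blob [252.5 209.5] [0.  0.4] [[0.3868 0.064 ]] [[89, 96, 101]]
blob [324.57 215.78] [10.7 22.8] [[ 0.5383 -0.1047]] [[93, 95, 91]]
blob [244.5 205. ] [0.  0.4] [[0.3791 0.0972]] [[140, 148, 149]]
blob [315.5 196. ] [0.  0.4] [[ 0.5754 -0.0199]] [[81, 90, 107]]
blob [292.33 195.66] [7.2 9.2] [[0.5198 0.0309]] [[41, 39, 43]]
blob [265.41 190.76] [4.9 8.9] [[0.4677 0.1076]] [[24, 27, 24]]
blob [270.46 177.32] [ 6.1 17.9] [[0.5204 0.1515]] [[142, 138, 126]]
brass 2 [266.5 165. ] [[0.534  0.1897]]
brass 5 [317.8 219.6] [[ 0.4976 -0.1191]]
```

Run:
```python
from h import *
th=np.radians(12.9)
for n,rois in {"top":{"nut":(295,198,312,214),"bed":(266,212,284,230)},"side":{"nut":(284,187,302,205),"bed":(257,183,275,199)}}.items():
    r=dict(np.load(f'/tmp/{n}0.npz')); im=r["color"].astype(np.float32)
    for k,(x0,y0,x1,y1) in rois.items():
        c=cv2.resize(im[y0:y1,x0:x1],None,fx=10,fy=10,interpolation=cv2.INTER_CUBIC)
        f=(c[:,:,0]-c[:,:,2]) if k=="nut" else c.sum(2)/3
        print(n,k,f.min(),f.max())
        t=(np.percentile(f,10)+np.percentile(f,97))/2
        m=(f>t).astype(np.uint8)
        cs,_=cv2.findContours(m,cv2.RETR_EXTERNAL,cv2.CHAIN_APPROX_NONE); q=max(cs,key=cv2.contourArea)
        e=cv2.fitEllipse(q); M=cv2.moments(q); cen=np.array([M['m10']/M['m00'],M['m01']/M['m00']])
        uv=lambda p:(np.array(p)+.5)/10-.5+[x0,y0]
        z={"nut":(0.046,0.041),"bed":(0.029,0.036)}[k]
        for zz in z: print("  z",zz,"ell",ray(r,uv(e[0]),zz).round(4),"cen",ray(r,uv(cen),zz).round(4), "size",np.round(np.array(e[1])/10,1))
        # hull outline polar for nut angle
        if k=="nut":
            P=ray(r,uv(q[:,0].astype(float)),0.046); c0=P.mean(0); d=P-c0; a=np.arctan2(d[:,1],d[:,0]); rr=np.hypot(*d.T)
            # 6-fold harmonic
            g=np.linspace(-np.pi,np.pi,720,endpoint=False); o=np.argsort(a); ri=np.interp(g,a[o],rr[o],period=2*np.pi)
            H=[(ri*np.exp(-1j*kk*g)).mean() for kk in range(8)]
            print("  mean r",abs(H[0]),"6fold amp",abs(H[6])*2,"corner angle deg",-np.degrees(np.angle(H[6]))/6*-1 % 60, [round(abs(h)*1e3,2) for h in H])
        cv2.imwrite(f'pics/{n}_{k}.png',np.hstack([c.clip(0,255).astype(np.uint8)]))
```

```text
top nut -27.231995 9.3787
  z 0.046 ell [[0.5137 0.02  ]] cen [[0.5137 0.02  ]] size [10.6 10.8]
  z 0.041 ell [[0.5144 0.0203]] cen [[0.5144 0.0203]] size [10.6 10.8]
  mean r 0.016969115654331412 6fold amp 0.0007511959305503139 corner angle deg 43.87674546925618 [np.float64(16.97), np.float64(0.03), np.float64(0.13), np.float64(0.02), np.float64(0.07), np.float64(0.03), np.float64(0.38), np.float64(0.05)]
top bed 35.689148 125.84388
  z 0.029 ell [[0.4702 0.1091]] cen [[0.4702 0.1092]] size [10.4 10.5]
  z 0.036 ell [[0.4694 0.1082]] cen [[0.4694 0.1082]] size [10.4 10.5]
side nut -46.940544 24.32872
  z 0.046 ell [[0.5124 0.0195]] cen [[0.5124 0.0196]] size [ 8.6 10.4]
  z 0.041 ell [[0.5155 0.0237]] cen [[0.5155 0.0238]] size [ 8.6 10.4]
  mean r 0.01816012818473353 6fold amp 0.0005636856213465241 corner angle deg 40.892412726960316 [np.float64(18.16), np.float64(0.15), np.float64(0.85), np.float64(0.21), np.float64(0.04), np.float64(0.07), np.float64(0.28), np.float64(0.1)]
side bed 10.246391 183.56111
  z 0.029 ell [[0.4719 0.1145]] cen [[0.4734 0.1175]] size [4.9 9.4]
  z 0.036 ell [[0.4679 0.1079]] cen [[0.4694 0.1109]] size [4.9 9.4]
```

Call:
{"api": "servo_tool", "payload": {"motion": [{"x": -0.8,"y": -0.58,"fingers": 0.5},{"x": -0.8,"y": -0.58},{"x": -0.8,"y": -0.58},{"x": -0.8,"y": -0.58},{"x": -0.8,"y": -0.58},{"x": -0.8,"y": -0.58},{"x": -0.8,"y": -0.58}], "squeeze": 20}}

```text
$.motion[0]: bad value
```

Call:
{"api": "servo_tool", "payload": {"motion": [{"x": -0.8,"y": -0.58},{"x": -0.8,"y": -0.58},{"x": -0.8,"y": -0.58},{"x": -0.8,"y": -0.58},{"x": -0.8,"y": -0.58},{"x": -0.8,"y": -0.58},{"x": -0.8,"y": -0.58}]}}

```text
$.motion[0]: bad value
```

Call:
{"api": "servo_tool", "payload": {"motion": [{"rz": -0.275},{"rz": -0.275},{"rz": -0.275},{"rz": -0.275},{"rz": -0.275},{}]}}

```text
$.motion[0]: bad value
```

Call:
{"api": "servo_tool", "payload": {"motion": [{"x": -0.8,"y": -0.58,"z": 0,"rx": 0,"ry": 0,"rz": 0,"fingers": 0.5}], "squeeze": 20}}

```text
time: 0.2
position: [0.2715, 0.4829, 0.2523]
ee_rot: [[-0.899, 0.438, -0.001], [0.438, 0.899, 0.001], [0.001, 0.0, -1.0]]
wrist_force: [0.5, -0.6, -0.1]
opening: 0.0732
```

Call:
{"api": "servo_tool", "payload": {"motion": [{"x": -0.8,"y": -0.58,"z": 0,"rx": 0,"ry": 0,"rz": 0,"fingers": 0.5},{"x": -0.8,"y": -0.58,"z": 0,"rx": 0,"ry": 0,"rz": 0,"fingers": 0.5},{"x": -0.8,"y": -0.58,"z": 0,"rx": 0,"ry": 0,"rz": 0,"fingers": 0.5},{"x": -0.8,"y": -0.58,"z": 0,"rx": 0,"ry": 0,"rz": 0,"fingers": 0.5},{"x": -0.8,"y": -0.58,"z": 0,"rx": 0,"ry": 0,"rz": 0,"fingers": 0.5},{"x": -0.8,"y": -0.58,"z": 0,"rx": 0,"ry": 0,"rz": 0,"fingers": 0.5},{"x": -0.8,"y": -0.58,"z": 0,"rx": 0,"ry": 0,"rz": 0,"fingers": 0.5},{"x": -0.8,"y": -0.58,"z": 0,"rx": 0,"ry": 0,"rz": 0,"fingers": 0.5}]}}

```text
time: 1.0
position: [0.4205, 0.1997, 0.2531]
ee_rot: [[-0.897, 0.442, -0.0], [0.442, 0.897, 0.0], [0.0, -0.0, -1.0]]
wrist_force: [0.5, 1.2, 0.4]
opening: 0.0428
```

Call:
{"api": "servo_tool", "payload": {"motion": [{"x": -0.8,"y": -0.58,"z": 0,"rx": 0,"ry": 0,"rz": 0,"fingers": 0.6},{"x": -0.8,"y": -0.58,"z": 0,"rx": 0,"ry": 0,"rz": 0,"fingers": 0.6},{"x": -0.8,"y": -0.58,"z": 0,"rx": 0,"ry": 0,"rz": -0.275,"fingers": 0.6},{"x": 0,"y": 0,"z": 0,"rx": 0,"ry": 0,"rz": -0.275,"fingers": 0.6},{"x": 0,"y": 0,"z": 0,"rx": 0,"ry": 0,"rz": -0.275,"fingers": 0.6},{"x": 0,"y": 0,"z": 0,"rx": 0,"ry": 0,"rz": -0.275,"fingers": 0.6},{"x": 0,"y": 0,"z": 0,"rx": 0,"ry": 0,"rz": -0.275,"fingers": 0.6},{"x": 0,"y": 0,"z": 0,"rx": 0,"ry": 0,"rz": 0,"fingers": 0.6}]}}

```text
time: 1.8
position: [0.4753, 0.0963, 0.2529]
ee_rot: [[-0.974, -0.228, -0.001], [-0.228, 0.974, 0.0], [0.001, 0.0, -1.0]]
wrist_force: [-0.4, 0.1, -0.6]
opening: 0.0338
```

Call:
{"api": "servo_tool", "payload": {"motion": [{"x": -0.17,"y": -0.69,"z": 0.8,"rx": 0,"ry": 0,"rz": 0,"fingers": 0.48},{"x": -0.17,"y": -0.69,"z": 0.8,"rx": 0,"ry": 0,"rz": 0,"fingers": 0.48},{"x": -0.17,"y": -0.69,"z": 0.8,"rx": 0,"ry": 0,"rz": 0,"fingers": 0.48},{"x": 0,"y": 0,"z": 0.9,"rx": 0,"ry": 0,"rz": 0,"fingers": 0.48},{"x": 0,"y": 0,"z": 0.9,"rx": 0,"ry": 0,"rz": 0,"fingers": 0.48},{"x": 0,"y": 0,"z": 0,"rx": 0,"ry": 0,"rz": 0,"fingers": 0.48},{"x": 0,"y": 0,"z": 0,"rx": 0,"ry": 0,"rz": 0,"fingers": 0.48}]}}

```text
time: 2.5
position: [0.5137, 0.0206, 0.0853]
ee_rot: [[-0.974, -0.226, -0.002], [-0.226, 0.974, 0.0], [0.002, 0.001, -1.0]]
wrist_force: [0.1, -0.4, -0.1]
opening: 0.0442
```

```bash
cat > look.py <<'E'
import sys
from plant import env, vision
from h import *
tag=sys.argv[1]
s=env.sense(); print(s["time"],s["position"].round(4),s["wrist_force"].round(2),round(s["opening"],4),env.nose_length, s["q"].round(2))
out=[]
for n,(x0,y0,x1,y1) in {"top":(230,160,330,250),"side":(225,140,325,230)}.items():
    r=vision.read_camera(n); np.savez(f"/tmp/{n}_{tag}.npz",**r)
    out.append(cv2.resize(r["color"][y0:y1,x0:x1],(400,360),interpolation=cv2.INTER_CUBIC))
cv2.imwrite(f"pics/{tag}.png",np.hstack(out))
E
python3 look.py a1
```

```text
2.5 [0.5137 0.0206 0.0853] [ 0.09 -0.44 -0.08] 0.0442 0.022 [-0.12  0.31 -0.39  0.87  0.   -0.34]
```

View pics/a1.png

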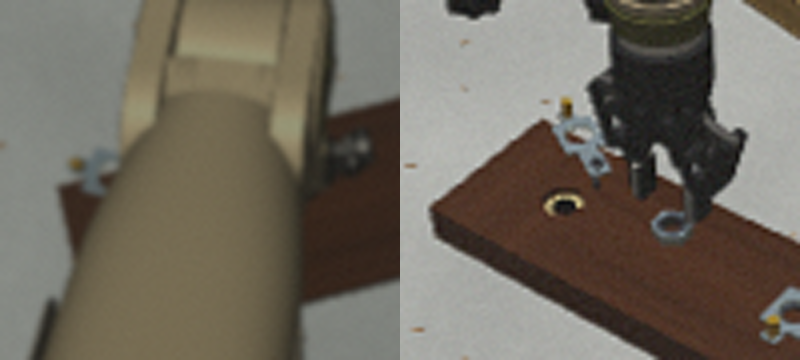

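Call:
{"api": "servo_tool", "payload": {"motion": [{"x": 0,"y": 0,"z": 0.3,"rx": 0,"ry": 0,"rz": 0,"fingers": 0.48},{"x": 0,"y": 0,"z": 0.25,"rx": 0,"ry": 0,"rz": 0,"fingers": 0.48},{"x": 0,"y": 0,"z": 0,"rx": 0,"ry": 0,"rz": 0,"fingers": 0.48},{"x": 0,"y": 0,"z": 0,"rx": 0,"ry": 0,"rz": 0,"fingers": 0.48}]}}

```text
time: 3.0
position: [0.5139, 0.0205, 0.063]
ee_rot: [[-0.974, -0.228, -0.001], [-0.228, 0.974, 0.0], [0.001, 0.0, -1.0]]
wrist_force: [-0.9, -0.5, 0.1]
opening: 0.0443
```

```bash
python3 look.py a2
```

```text
3.0 [0.5139 0.0205 0.063 ] [-0.91 -0.54  0.11] 0.0443 0.022 [-0.12  0.34 -0.42  0.82  0.   -0.35]
```

View pics/a2.png

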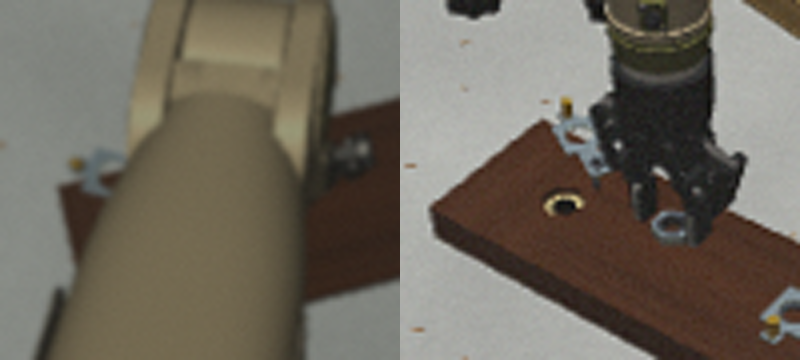

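Call:
{"api": "servo_tool", "payload": {"motion": [{"x": 0,"y": 0,"z": 0,"rx": 0,"ry": 0,"rz": 0,"fingers": 0.6},{"x": 0,"y": 0,"z": 0,"rx": 0,"ry": 0,"rz": 0,"fingers": 0.6},{"x": 0,"y": 0,"z": 0,"rx": 0,"ry": 0,"rz": 0,"fingers": 0.63},{"x": 0,"y": 0,"z": 0,"rx": 0,"ry": 0,"rz": 0,"fingers": 0.63}]}}

```text
time: 3.5
position: [0.5144, 0.0204, 0.0634]
ee_rot: [[-0.974, -0.228, 0.0], [-0.228, 0.974, 0.0], [-0.0, 0.0, -1.0]]
wrist_force: [0.2, 0.6, 0.6]
opening: 0.0316
```

Call:
{"api": "servo_tool", "payload": {"motion": [{"x": 0,"y": 0,"z": 0.025,"rx": 0,"ry": 0,"rz": 0,"fingers": 0.63},{"x": 0,"y": 0,"z": 0.025,"rx": 0,"ry": 0,"rz": 0,"fingers": 0.63},{"x": 0,"y": 0,"z": 0,"rx": 0,"ry": 0,"rz": 0,"fingers": 0.63}]}}

```text
time: 3.8
position: [0.5141, 0.0204, 0.0611]
ee_rot: [[-0.974, -0.228, -0.0], [-0.228, 0.974, 0.0], [0.0, 0.0, -1.0]]
wrist_force: [0.7, 0.2, -0.1]
opening: 0.0319
```

Call:
{"api": "servo_tool", "payload": {"motion": [{"x": 0,"y": 0,"z": 0.025,"rx": 0,"ry": 0,"rz": 0,"fingers": 0.63},{"x": 0,"y": 0,"z": 0,"rx": 0,"ry": 0,"rz": 0,"fingers": 0.63}]}}

```text
time: 4.0
position: [0.5142, 0.0204, 0.0601]
ee_rot: [[-0.974, -0.228, -0.0], [-0.228, 0.974, 0.0], [0.0, 0.0, -1.0]]
wrist_force: [0.3, -0.6, 0.4]
opening: 0.0315
```

Call:
{"api": "servo_tool", "payload": {"motion": [{"x": 0,"y": 0,"z": 0.02,"rx": 0,"ry": 0,"rz": 0,"fingers": 0.63},{"x": 0,"y": 0,"z": 0,"rx": 0,"ry": 0,"rz": 0,"fingers": 0.63}]}}

```text
time: 4.2
position: [0.5142, 0.0204, 0.0594]
ee_rot: [[-0.974, -0.228, -0.0], [-0.228, 0.974, 0.0], [0.0, 0.0, -1.0]]
wrist_force: [-0.4, 0.1, -0.9]
opening: 0.0316
```

Call:
{"api": "servo_tool", "payload": {"motion": [{"x": 0,"y": 0,"z": 0.02,"rx": 0,"ry": 0,"rz": 0,"fingers": 0.63},{"x": 0,"y": 0,"z": 0,"rx": 0,"ry": 0,"rz": 0,"fingers": 0.63}]}}

```text
time: 4.4
position: [0.5143, 0.0204, 0.0586]
ee_rot: [[-0.974, -0.228, -0.0], [-0.228, 0.974, 0.0], [0.0, 0.0, -1.0]]
wrist_force: [-0.0, -0.7, -0.3]
opening: 0.0314
```

Call:
{"api": "servo_tool", "payload": {"motion": [{"x": 0,"y": 0,"z": 0.02,"rx": 0,"ry": 0,"rz": 0,"fingers": 0.63},{"x": 0,"y": 0,"z": 0,"rx": 0,"ry": 0,"rz": 0,"fingers": 0.63}]}}

```text
time: 4.6
position: [0.5143, 0.0204, 0.0578]
ee_rot: [[-0.974, -0.228, -0.0], [-0.228, 0.974, 0.0], [0.0, 0.0, -1.0]]
wrist_force: [0.7, -0.0, -0.4]
opening: 0.0314
```

Call:
{"api": "servo_tool", "payload": {"motion": [{"x": 0,"y": 0,"z": 0.015,"rx": 0,"ry": 0,"rz": 0,"fingers": 0.63},{"x": 0,"y": 0,"z": 0,"rx": 0,"ry": 0,"rz": 0,"fingers": 0.63}]}}

```text
time: 4.8
position: [0.5143, 0.0204, 0.0575]
ee_rot: [[-0.974, -0.228, 0.0], [-0.228, 0.974, 0.0], [-0.0, -0.0, -1.0]]
wrist_force: [-0.0, -0.0, 1.6]
opening: 0.0317
```

Call:
{"api": "servo_tool", "payload": {"motion": [{"x": 0,"y": 0,"z": -0.03,"rx": 0,"ry": 0,"rz": 0,"fingers": 0.63},{"x": 0,"y": 0,"z": 0,"rx": 0,"ry": 0,"rz": 0,"fingers": 0.63}]}}

```text
time: 5.0
position: [0.5144, 0.0204, 0.0586]
ee_rot: [[-0.974, -0.228, 0.0], [-0.228, 0.974, 0.0], [-0.0, -0.0, -1.0]]
wrist_force: [-0.3, -0.1, 0.1]
opening: 0.0314
```

```bash
cat > look2.py <<'E'
import sys
from plant import env, vision
from h import *
tag=sys.argv[1]
s=env.sense(); print(s["time"],s["position"].round(4),s["wrist_force"].round(2),round(s["opening"],4))
r=vision.read_camera("side"); np.savez(f"/tmp/side_{tag}.npz",**r)
x0,y0,x1,y1=240,160,320,220
cv2.imwrite(f"pics/{tag}.png",cv2.resize(r["color"][y0:y1,x0:x1],(800,600),interpolation=cv2.INTER_CUBIC))
E
python3 look2.py a3
```

```text
5.0 [0.5144 0.0204 0.0586] [-0.33 -0.11  0.1 ] 0.0314
```

View pics/a3.png

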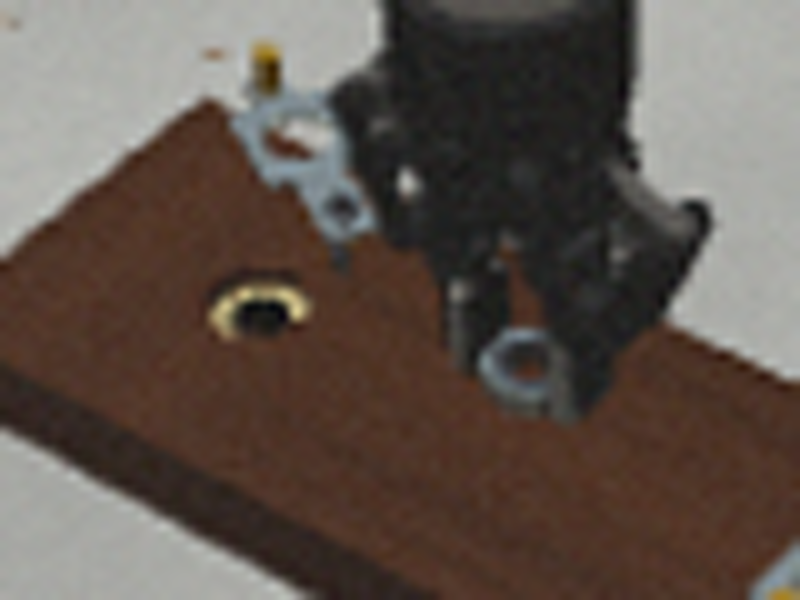

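Call:
{"api": "servo_tool", "payload": {"motion": [{"x": 0,"y": 0.03,"z": 0,"rx": 0,"ry": 0,"rz": 0,"fingers": 0.63},{"x": 0.03,"y": 0.125,"z": 0,"rx": 0,"ry": 0,"rz": 0,"fingers": 0.63},{"x": 0.03,"y": 0.125,"z": 0,"rx": 0,"ry": 0,"rz": 0,"fingers": 0.63},{"x": 0.03,"y": 0.125,"z": 0,"rx": 0,"ry": 0,"rz": 0,"fingers": 0.63},{"x": 0.03,"y": 0.125,"z": 0,"rx": 0,"ry": 0,"rz": 0,"fingers": 0.63},{"x": 0.03,"y": 0.125,"z": 0,"rx": 0,"ry": 0,"rz": 0,"fingers": 0.63},{"x": 0.03,"y": 0.125,"z": 0,"rx": 0,"ry": 0,"rz": 0,"fingers": 0.63},{"x": 0.03,"y": 0.125,"z": 0,"rx": 0,"ry": 0,"rz": 0,"fingers": 0.63}]}}

```text
time: 5.85
position: [0.4976, 0.0542, 0.0585]
ee_rot: [[-0.974, -0.228, 0.0], [-0.228, 0.974, 0.0], [-0.0, 0.0, -1.0]]
wrist_force: [0.1, 0.1, 0.2]
opening: 0.0315
```

Call:
{"api": "servo_tool", "payload": {"motion": [{"x": 0.03,"y": 0.125,"z": 0,"rx": 0,"ry": 0,"rz": 0,"fingers": 0.63},{"x": 0.03,"y": 0.125,"z": 0,"rx": 0,"ry": 0,"rz": 0,"fingers": 0.63},{"x": 0.03,"y": 0.125,"z": 0,"rx": 0,"ry": 0,"rz": 0,"fingers": 0.63},{"x": 0.03,"y": 0.125,"z": 0,"rx": 0,"ry": 0,"rz": 0,"fingers": 0.63},{"x": 0.03,"y": 0.125,"z": 0,"rx": 0,"ry": 0,"rz": 0,"fingers": 0.63},{"x": 0.03,"y": 0.125,"z": 0,"rx": 0,"ry": 0,"rz": 0,"fingers": 0.63},{"x": 0.03,"y": 0.1,"z": 0,"rx": 0,"ry": 0,"rz": 0,"fingers": 0.63},{"x": 0,"y": 0,"z": 0,"rx": 0,"ry": 0,"rz": 0,"fingers": 0.63}]}}

```text
time: 6.65
position: [0.4815, 0.0854, 0.0585]
ee_rot: [[-0.974, -0.228, -0.0], [-0.228, 0.974, 0.0], [0.0, 0.0, -1.0]]
wrist_force: [-0.5, -0.3, -0.3]
opening: 0.0316
```

```bash
python3 look2.py a4
```

```text
6.65 [0.4815 0.0854 0.0585] [-0.52 -0.31 -0.31] 0.0316
```

View pics/a4.png

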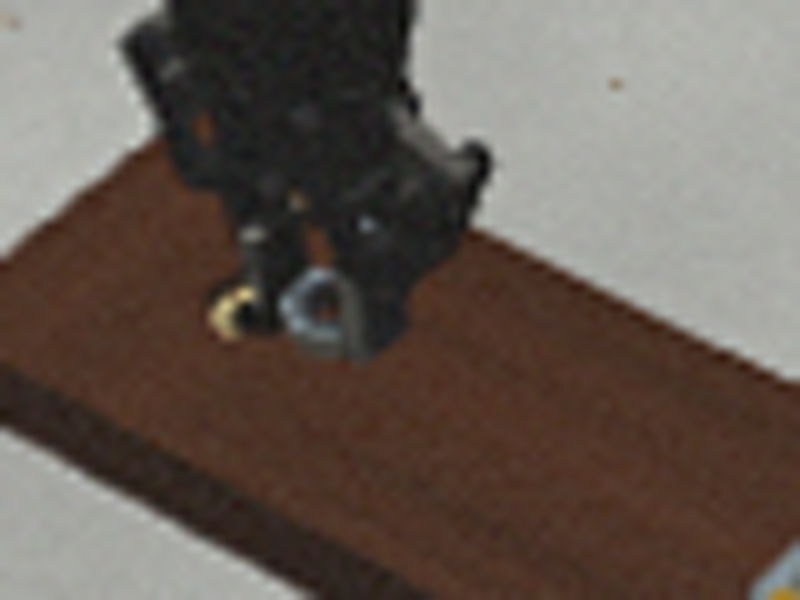

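Run:
```python
from h import *
r=dict(np.load('/tmp/side0.npz'))
z=lambda p:((proj(r,p)-[240,160]+.5)*10).round(0)
print(z([0.514,0.0205,0.041]), z([0.5144,0.0204,0.046]))
print("tcp a4 nut expected",z([0.4815+.0002,0.0854-.0007,0.041]))
print("pocket ests",z([0.470,0.1088,0.036]),z([0.472,0.109,0.036]),z([.4679,.1079,.036]),z([0.470,0.1088,0.029]))
# bore: measure dark bore / rim in a3, a4 via blue-red mask
for t,(x0,y0,x1,y1) in {"0":(284,187,302,205),"a3":(284,187,302,205),"a4":(264,182,282,199)}.items():
    im=np.load(f'/tmp/side{"_" if t!="0" else ""}{t}.npz')["color"].astype(np.float32)[y0:y1,x0:x1]
    c=cv2.resize(im,None,fx=10,fy=10,interpolation=cv2.INTER_CUBIC)
    m=((c[:,:,0]-c[:,:,2])>4).astype(np.uint8)*255
    cv2.imwrite(f'pics/m_{t}.png',np.hstack([c.clip(0,255).astype(np.uint8),cv2.merge([m]*3)]))
    ys,xs=np.nonzero(m); print(t,xs.min()/10+x0,xs.max()/10+x0,ys.min()/10+y0,ys.max()/10+y0)
a=cv2.imread('pics/m_0.png');b=cv2.imread('pics/m_a3.png');c=cv2.imread('pics/m_a4.png')
cv2.imwrite('pics/mm.png',np.vstack([a,b,c]))
```

```text
[[534. 375.]] [[534. 364.]]
tcp a4 nut expected [[334. 318.]]
pocket ests [[263. 308.]] [[267. 305.]] [[259. 312.]] [[265. 323.]]
0 288.1 297.8 193.0 199.3
a3 285.1 301.9 187.0 199.8
a4 264.0 281.9 182.0 194.0
```

View pics/mm.png

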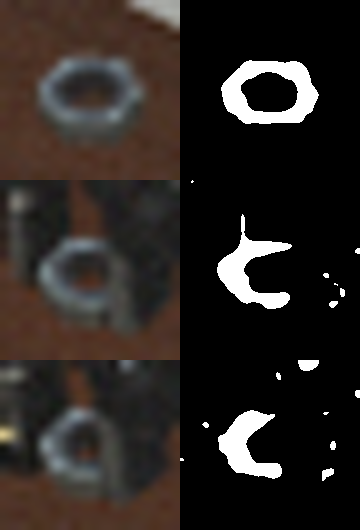

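Call:
{"api": "servo_tool", "payload": {"motion": [{"x": 0.025,"y": 0.075,"z": 0,"rx": 0,"ry": 0,"rz": 0,"fingers": 0.63},{"x": 0.025,"y": 0.075,"z": 0,"rx": 0,"ry": 0,"rz": 0,"fingers": 0.63},{"x": 0.025,"y": 0.075,"z": 0,"rx": 0,"ry": 0,"rz": 0,"fingers": 0.63},{"x": 0.025,"y": 0.075,"z": 0,"rx": 0,"ry": 0,"rz": 0,"fingers": 0.63},{"x": 0.025,"y": 0.075,"z": 0,"rx": 0,"ry": 0,"rz": 0,"fingers": 0.63},{"x": 0,"y": 0.05,"z": 0,"rx": 0,"ry": 0,"rz": 0,"fingers": 0.63},{"x": 0,"y": 0.05,"z": 0,"rx": 0,"ry": 0,"rz": 0,"fingers": 0.63},{"x": 0,"y": 0,"z": 0,"rx": 0,"ry": 0,"rz": 0,"fingers": 0.63}]}}

```text
time: 7.5
position: [0.4727, 0.1026, 0.0585]
ee_rot: [[-0.974, -0.228, -0.0], [-0.228, 0.974, 0.0], [-0.0, 0.0, -1.0]]
wrist_force: [0.5, -0.5, 0.5]
opening: 0.0316
```

```bash
python3 look2.py a5
```

```text
7.5 [0.4727 0.1026 0.0585] [ 0.5  -0.54  0.5 ] 0.0316
```

View pics/a5.png

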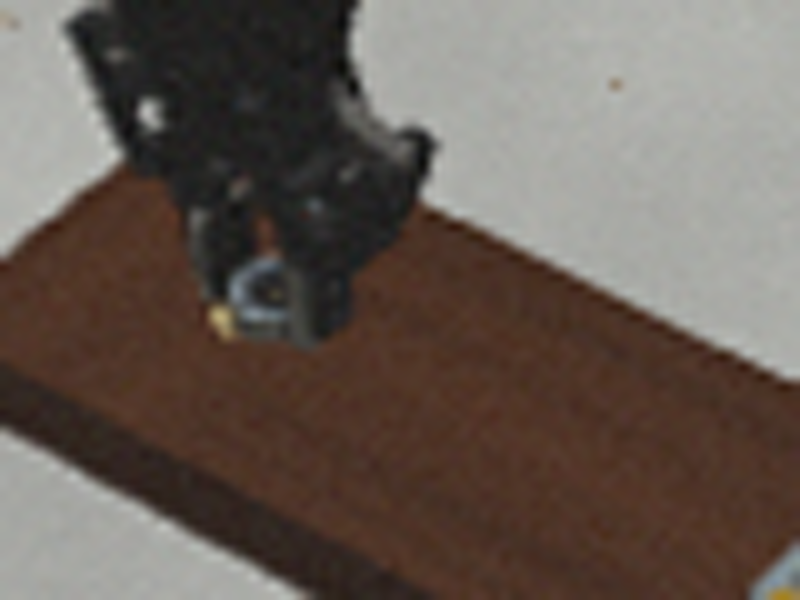

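Call:
{"api": "servo_tool", "payload": {"motion": [{"x": 0,"y": 0.03,"z": 0,"rx": 0,"ry": 0,"rz": 0,"fingers": 0.63},{"x": 0,"y": 0.03,"z": 0,"rx": 0,"ry": 0,"rz": 0,"fingers": 0.63},{"x": 0,"y": 0.03,"z": 0,"rx": 0,"ry": 0,"rz": 0,"fingers": 0.63},{"x": 0,"y": 0.03,"z": 0,"rx": 0,"ry": 0,"rz": 0,"fingers": 0.63},{"x": 0,"y": 0.03,"z": 0,"rx": 0,"ry": 0,"rz": 0,"fingers": 0.63},{"x": 0,"y": 0,"z": 0,"rx": 0,"ry": 0,"rz": 0,"fingers": 0.63}]}}

```text
time: 8.15
position: [0.4713, 0.1084, 0.0585]
ee_rot: [[-0.974, -0.228, -0.0], [-0.228, 0.974, 0.0], [-0.0, 0.0, -1.0]]
wrist_force: [-0.5, -0.0, -0.3]
opening: 0.0313
```

```bash
python3 look2.py a6
```

```text
8.15 [0.4713 0.1084 0.0585] [-0.53 -0.02 -0.26] 0.0313
```

View pics/a6.png

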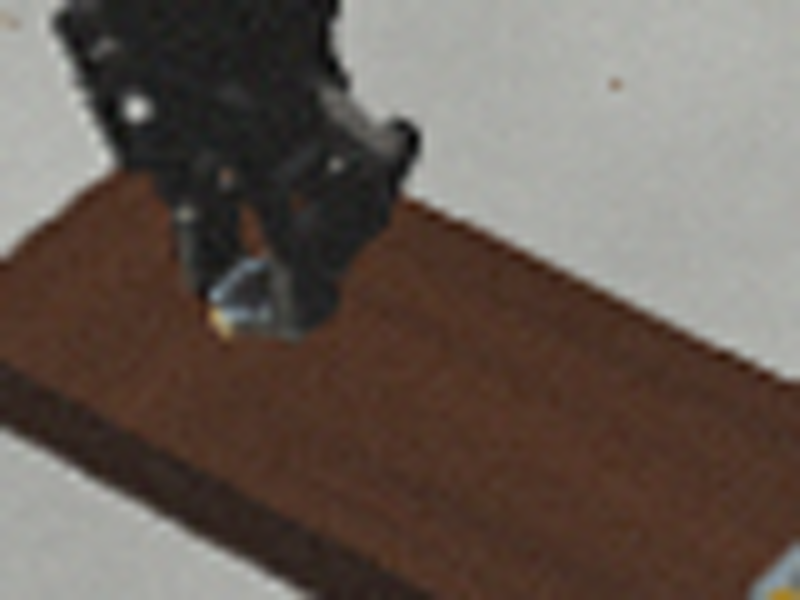

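Call:
{"api": "servo_tool", "payload": {"motion": [{"x": 0,"y": 0.015,"z": 0,"rx": 0,"ry": 0,"rz": 0,"fingers": 0.63},{"x": 0,"y": 0.015,"z": 0,"rx": 0,"ry": 0,"rz": 0,"fingers": 0.63},{"x": 0,"y": 0.015,"z": 0,"rx": 0,"ry": 0,"rz": 0,"fingers": 0.63},{"x": 0,"y": 0,"z": 0,"rx": 0,"ry": 0,"rz": 0,"fingers": 0.63}]}}

```text
time: 8.6
position: [0.471, 0.1099, 0.0585]
ee_rot: [[-0.974, -0.228, 0.0], [-0.228, 0.974, 0.0], [-0.0, 0.0, -1.0]]
wrist_force: [0.6, -0.2, 0.4]
opening: 0.0316
```

```bash
python3 look2.py a7
```

```text
8.6 [0.471  0.1099 0.0585] [ 0.6  -0.18  0.41] 0.0316
```

View pics/a7.png

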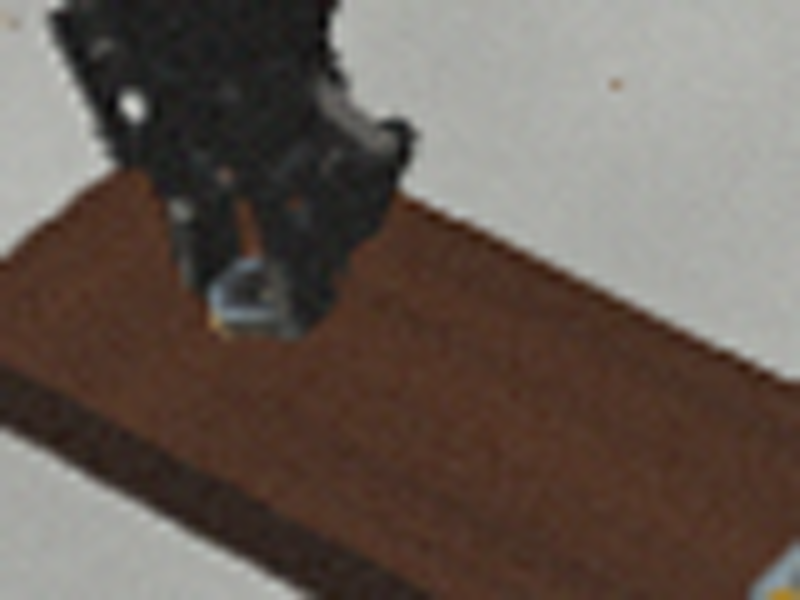

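Call:
{"api": "servo_tool", "payload": {"motion": [{"x": 0,"y": 0.015,"z": 0,"rx": 0,"ry": 0,"rz": 0,"fingers": 0.63},{"x": 0,"y": 0.015,"z": 0,"rx": 0,"ry": 0,"rz": 0,"fingers": 0.63},{"x": 0,"y": 0,"z": 0,"rx": 0,"ry": 0,"rz": 0,"fingers": 0.63}]}}

```text
time: 8.95
position: [0.4707, 0.1111, 0.0585]
ee_rot: [[-0.974, -0.228, 0.0], [-0.228, 0.974, 0.0], [-0.0, 0.0, -1.0]]
wrist_force: [0.2, 0.7, 1.3]
opening: 0.0316
```

```bash
python3 look2.py a8
```

```text
8.95 [0.4707 0.1111 0.0585] [0.23 0.71 1.33] 0.0316
```

View pics/a8.png

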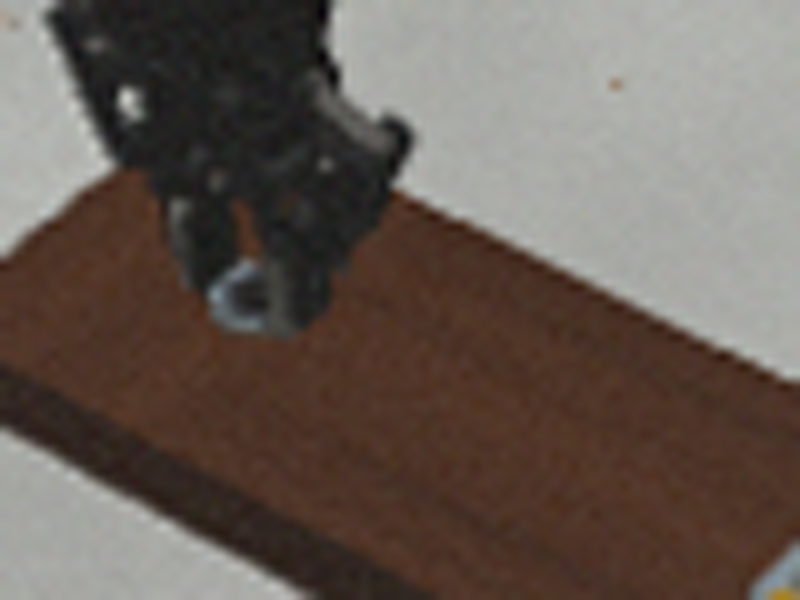

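Call:
{"api": "servo_tool", "payload": {"motion": [{"x": 0,"y": -0.01,"z": 0,"rx": 0,"ry": 0,"rz": 0,"fingers": 0.55},{"x": 0,"y": 0,"z": 0,"rx": 0,"ry": 0,"rz": 0,"fingers": 0.5},{"x": 0,"y": 0,"z": -0.5,"rx": 0,"ry": 0,"rz": 0,"fingers": 0.5},{"x": 0,"y": 0,"z": -0.5,"rx": 0,"ry": 0,"rz": 0,"fingers": 0.5},{"x": 0,"y": 0,"z": 0,"rx": 0,"ry": 0,"rz": 0,"fingers": 0.5}]}}

```text
time: 9.5
position: [0.4727, 0.1108, 0.1008]
ee_rot: [[-0.974, -0.228, 0.005], [-0.228, 0.974, 0.0], [-0.005, -0.001, -1.0]]
wrist_force: [-0.2, -0.0, 0.6]
opening: 0.0426
```

```bash
python3 look2.py a9
```

```text
9.5 [0.4727 0.1108 0.1008] [-0.21 -0.05  0.6 ] 0.0426
```

View pics/a9.png

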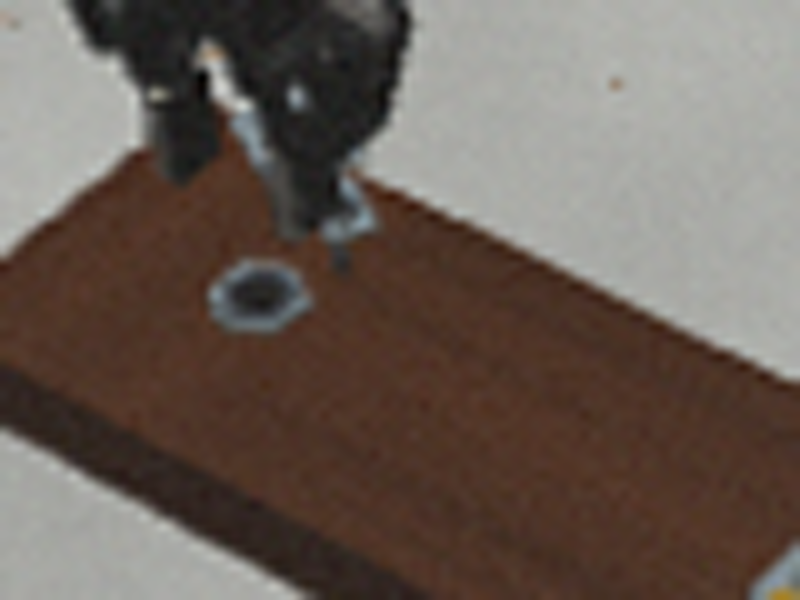

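Call:
{"api": "servo_tool", "payload": {"motion": [{"x": 0.05,"y": 0,"z": 0,"rx": 0,"ry": 0,"rz": 0,"fingers": 1},{"x": 0,"y": 0,"z": 0,"rx": 0,"ry": 0,"rz": 0,"fingers": 1},{"x": 0,"y": 0,"z": 0,"rx": 0,"ry": 0,"rz": 0,"fingers": 1},{"x": 0,"y": 0,"z": 0,"rx": 0,"ry": 0,"rz": 0,"fingers": 1},{"x": 0,"y": 0,"z": 0,"rx": 0,"ry": 0,"rz": 0,"fingers": 1},{"x": 0,"y": 0,"z": 0,"rx": 0,"ry": 0,"rz": 0,"fingers": 1}]}}

```text
time: 10.15
position: [0.4688, 0.1102, 0.0984]
ee_rot: [[-0.974, -0.228, -0.0], [-0.228, 0.974, 0.0], [0.0, 0.0, -1.0]]
wrist_force: [-0.5, -0.0, 0.5]
opening: -0.0001
```

```bash
python3 look2.py b1
python3 - <<'E'
from h import *
r=dict(np.load('/tmp/side_a9.npz'));x0,y0,x1,y1=258,183,275,197
c=cv2.resize(r["color"].astype(np.float32)[y0:y1,x0:x1],None,fx=10,fy=10,interpolation=cv2.INTER_CUBIC)
m=((c[:,:,0]-c[:,:,2])>-4).astype(np.uint8)
q=max(cv2.findContours(m,cv2.RETR_EXTERNAL,cv2.CHAIN_APPROX_NONE)[0],key=cv2.contourArea)
e=cv2.fitEllipse(q); print(e, ray(r,(np.array(e[0])+.5)/10-.5+[x0,y0],0.039))
P=ray(r,(q[:,0]+.5)/10-.5+[x0,y0],0.039); print(np.ptp(P,axis=0))
E
```

```text
10.15 [0.4688 0.1102 0.0984] [-0.52 -0.04  0.45] -0.0001
((77.8148193359375, 67.83739471435547), (64.93183898925781, 95.95465850830078), 87.0125732421875) [[0.46988286 0.11064142]]
[0.03172654 0.0330542 ]
```

View pics/b1.png

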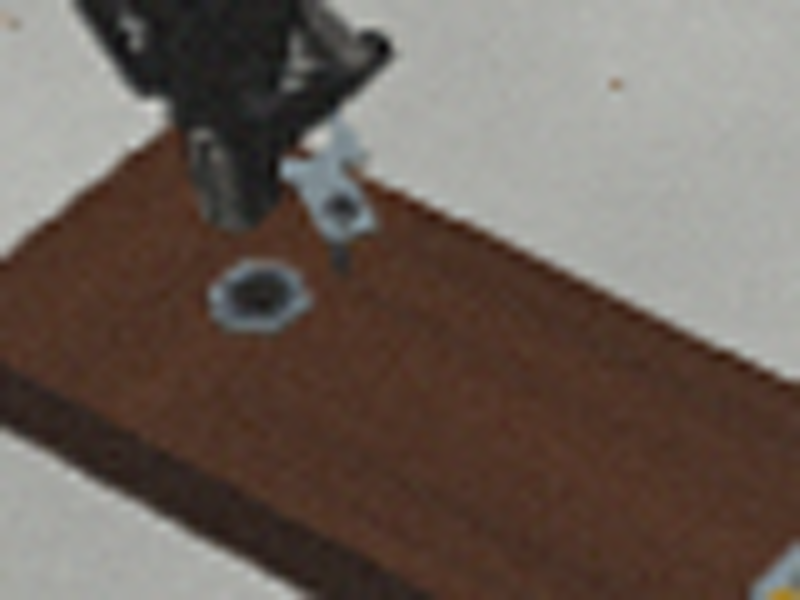

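Call:
{"api": "servo_tool", "payload": {"motion": [{"x": -0.035,"y": 0,"z": 0.4,"rx": 0,"ry": 0,"rz": 0,"fingers": 1},{"x": 0,"y": 0,"z": 0.3,"rx": 0,"ry": 0,"rz": 0,"fingers": 1},{"x": 0,"y": 0,"z": 0.1,"rx": 0,"ry": 0,"rz": 0,"fingers": 1},{"x": 0,"y": 0,"z": 0,"rx": 0,"ry": 0,"rz": 0,"fingers": 1},{"x": 0,"y": 0,"z": 0,"rx": 0,"ry": 0,"rz": 0,"fingers": 1}]}}

```text
time: 10.7
position: [0.4703, 0.1105, 0.0666]
ee_rot: [[-0.974, -0.228, -0.0], [-0.228, 0.974, 0.0], [0.0, 0.0, -1.0]]
wrist_force: [0.8, 0.8, -0.0]
opening: -0.0002
```

Call:
{"api": "servo_tool", "payload": {"motion": [{"x": 0,"y": 0,"z": 0.025,"rx": 0,"ry": 0,"rz": 0,"fingers": 1},{"x": 0,"y": 0,"z": 0,"rx": 0,"ry": 0,"rz": 0,"fingers": 1}]}}

```text
time: 10.9
position: [0.4705, 0.1105, 0.0658]
ee_rot: [[-0.974, -0.228, 0.001], [-0.228, 0.974, 0.0], [-0.001, -0.0, -1.0]]
wrist_force: [1.3, 0.0, 0.2]
opening: 0.0001
```

Call:
{"api": "servo_tool", "payload": {"motion": [{"x": 0,"y": 0,"z": 0.02,"rx": 0,"ry": 0,"rz": 0,"fingers": 1},{"x": 0,"y": 0,"z": 0,"rx": 0,"ry": 0,"rz": 0,"fingers": 1}]}}

```text
time: 11.1
position: [0.4703, 0.1105, 0.0648]
ee_rot: [[-0.974, -0.228, 0.0], [-0.228, 0.974, 0.0], [-0.0, 0.0, -1.0]]
wrist_force: [0.8, -0.3, 0.2]
opening: -0.0002
```

Call:
{"api": "servo_tool", "payload": {"motion": [{"x": 0,"y": 0,"z": 0.025,"rx": 0,"ry": 0,"rz": 0,"fingers": 1},{"x": 0,"y": 0,"z": 0,"rx": 0,"ry": 0,"rz": 0,"fingers": 1}]}}

```text
time: 11.3
position: [0.4701, 0.1105, 0.0636]
ee_rot: [[-0.974, -0.228, -0.0], [-0.228, 0.974, 0.0], [0.0, 0.0, -1.0]]
wrist_force: [0.1, 0.1, -0.3]
opening: -0.0
```

Call:
{"api": "servo_tool", "payload": {"motion": [{"x": 0,"y": 0,"z": 0.025,"rx": 0,"ry": 0,"rz": 0,"fingers": 1},{"x": 0,"y": 0,"z": 0,"rx": 0,"ry": 0,"rz": 0,"fingers": 1}]}}

```text
time: 11.5
position: [0.4701, 0.1105, 0.0626]
ee_rot: [[-0.974, -0.228, -0.0], [-0.228, 0.974, 0.0], [0.0, 0.0, -1.0]]
wrist_force: [-0.6, -0.1, -0.2]
opening: -0.0002
```

Call:
{"api": "servo_tool", "payload": {"motion": [{"x": 0,"y": 0,"z": 0.015,"rx": 0,"ry": 0,"rz": 0,"fingers": 1},{"x": 0,"y": 0,"z": 0,"rx": 0,"ry": 0,"rz": 0,"fingers": 1}]}}

```text
time: 11.7
position: [0.4702, 0.1105, 0.062]
ee_rot: [[-0.974, -0.228, -0.0], [-0.228, 0.974, 0.0], [0.0, 0.0, -1.0]]
wrist_force: [-0.3, 0.2, 0.2]
opening: 0.0002
```

Contact is close, so I'll take smaller steps.

Call:
{"api": "servo_tool", "payload": {"motion": [{"x": 0,"y": 0,"z": 0.01,"rx": 0,"ry": 0,"rz": 0,"fingers": 1},{"x": 0,"y": 0,"z": 0,"rx": 0,"ry": 0,"rz": 0,"fingers": 1}]}}

```text
time: 11.9
position: [0.4702, 0.1105, 0.0617]
ee_rot: [[-0.974, -0.228, 0.0], [-0.228, 0.974, 0.0], [-0.0, 0.0, -1.0]]
wrist_force: [0.5, -0.5, 0.9]
opening: 0.0003
```

Call:
{"api": "servo_tool", "payload": {"motion": [{"x": 0,"y": 0,"z": 0.01,"rx": 0,"ry": 0,"rz": 0,"fingers": 1},{"x": 0,"y": 0,"z": 0,"rx": 0,"ry": 0,"rz": 0,"fingers": 1}]}}

```text
time: 12.1
position: [0.4702, 0.1105, 0.0612]
ee_rot: [[-0.974, -0.228, -0.0], [-0.228, 0.974, 0.0], [0.0, 0.0, -1.0]]
wrist_force: [0.5, 0.1, -0.1]
opening: 0.0002
```

Call:
{"api": "servo_tool", "payload": {"motion": [{"x": 0,"y": 0,"z": 0.01,"rx": 0,"ry": 0,"rz": 0,"fingers": 1},{"x": 0,"y": 0,"z": 0,"rx": 0,"ry": 0,"rz": 0,"fingers": 1}]}}

```text
time: 12.3
position: [0.4703, 0.1105, 0.061]
ee_rot: [[-0.974, -0.228, 0.0], [-0.228, 0.974, 0.0], [-0.0, 0.0, -1.0]]
wrist_force: [-0.4, 0.5, 1.8]
opening: 0.0002
```

Call:
{"api": "servo_tool", "payload": {"motion": [{"x": 0,"y": 0,"z": 0.005,"rx": 0,"ry": 0,"rz": 0,"fingers": 1},{"x": 0,"y": 0,"z": 0,"rx": 0,"ry": 0,"rz": 0,"fingers": 1}]}}

```text
time: 12.5
position: [0.4703, 0.1105, 0.0609]
ee_rot: [[-0.974, -0.228, 0.0], [-0.228, 0.974, 0.0], [-0.0, 0.0, -1.0]]
wrist_force: [-0.9, 0.5, 3.8]
opening: -0.0002
```

Call:
{"api": "servo_tool", "payload": {"motion": [{"x": 0,"y": 0,"z": 0.005,"rx": 0,"ry": 0,"rz": 0,"fingers": 1},{"x": 0,"y": 0,"z": 0,"rx": 0,"ry": 0,"rz": 0,"fingers": 1}]}}

```text
time: 12.7
position: [0.4703, 0.1105, 0.0609]
ee_rot: [[-0.974, -0.228, 0.0], [-0.228, 0.974, 0.0], [-0.0, -0.0, -1.0]]
wrist_force: [-2.0, 0.2, 6.0]
opening: -0.0004
```

Call:
{"api": "servo_tool", "payload": {"motion": [{"x": 0,"y": 0,"z": 0.015,"rx": 0,"ry": 0,"rz": 0,"fingers": 1},{"x": 0,"y": 0,"z": 0.01,"rx": 0,"ry": 0,"rz": 0,"fingers": 1},{"x": 0,"y": 0,"z": 0,"rx": 0,"ry": 0,"rz": 0,"fingers": 1}]}}

```text
time: 13.0
position: [0.4704, 0.1106, 0.0607]
ee_rot: [[-0.974, -0.228, 0.001], [-0.228, 0.974, 0.0], [-0.001, -0.0, -1.0]]
wrist_force: [-3.6, -0.9, 13.7]
opening: 0.0004
```

Call:
{"api": "servo_tool", "payload": {"motion": [{"x": 0,"y": 0,"z": 0.018,"rx": 0,"ry": 0,"rz": 0,"fingers": 1},{"x": 0,"y": 0,"z": 0,"rx": 0,"ry": 0,"rz": 0,"fingers": 1}]}}

```text
time: 13.2
position: [0.4704, 0.1106, 0.0606]
ee_rot: [[-0.974, -0.228, 0.001], [-0.228, 0.974, -0.0], [-0.001, -0.0, -1.0]]
wrist_force: [-5.3, -0.9, 19.3]
opening: 0.0002
```

Call:
{"api": "servo_tool", "payload": {"motion": [{"x": 0,"y": 0,"z": 0,"rx": 0,"ry": 0,"rz": 0,"fingers": 1},{"x": 0,"y": 0,"z": 0,"rx": 0,"ry": 0,"rz": 0,"fingers": 1}]}}

```text
time: 13.4
position: [0.4704, 0.1106, 0.0605]
ee_rot: [[-0.974, -0.228, 0.001], [-0.228, 0.974, 0.0], [-0.001, -0.0, -1.0]]
wrist_force: [-4.5, -0.3, 19.7]
opening: -0.0
```

Call:
{"api": "servo_tool", "payload": {"motion": [{"x": 0,"y": 0,"z": 0.002,"rx": 0,"ry": 0,"rz": 0,"fingers": 1},{"x": 0,"y": 0,"z": 0,"rx": 0,"ry": 0,"rz": 0,"fingers": 1},{"x": 0,"y": 0,"z": 0,"rx": 0,"ry": 0,"rz": 0,"fingers": 1},{"x": 0,"y": 0,"z": 0,"rx": 0,"ry": 0,"rz": 0,"fingers": 1},{"x": 0,"y": 0,"z": 0,"rx": 0,"ry": 0,"rz": 0,"fingers": 1},{"x": 0,"y": 0,"z": 0,"rx": 0,"ry": 0,"rz": 0,"fingers": 1},{"x": 0,"y": 0,"z": 0,"rx": 0,"ry": 0,"rz": 0,"fingers": 1},{"x": 0,"y": 0,"z": 0,"rx": 0,"ry": 0,"rz": 0,"fingers": 1}]}}

```text
time: 14.2
position: [0.4704, 0.1106, 0.0605]
ee_rot: [[-0.974, -0.228, 0.001], [-0.228, 0.974, 0.0], [-0.001, -0.0, -1.0]]
wrist_force: [-6.6, -0.6, 19.6]
opening: -0.0
```

Call:
{"api": "servo_tool", "payload": {"motion": [{"x": 0,"y": 0,"z": 0,"rx": 0,"ry": 0,"rz": 0,"fingers": 1},{"x": 0,"y": 0,"z": 0,"rx": 0,"ry": 0,"rz": 0,"fingers": 1},{"x": 0,"y": 0,"z": 0,"rx": 0,"ry": 0,"rz": 0,"fingers": 1},{"x": 0,"y": 0,"z": 0,"rx": 0,"ry": 0,"rz": 0,"fingers": 1},{"x": 0,"y": 0,"z": 0,"rx": 0,"ry": 0,"rz": 0,"fingers": 1},{"x": 0,"y": 0,"z": 0,"rx": 0,"ry": 0,"rz": 0,"fingers": 1}]}}

```text
time: 14.8
position: [0.4704, 0.1106, 0.0605]
ee_rot: [[-0.974, -0.228, 0.001], [-0.228, 0.974, -0.0], [-0.001, -0.0, -1.0]]
wrist_force: [-6.4, -0.4, 19.2]
opening: -0.0005
```

Call:
{"api": "servo_tool", "payload": {"motion": [{"x": 0,"y": 0,"z": -0.05,"rx": 0,"ry": 0,"rz": 0,"fingers": 1},{"x": 0,"y": 0,"z": -0.4,"rx": 0,"ry": 0,"rz": 0,"fingers": 1},{"x": 0,"y": -0.8,"z": -0.6,"rx": 0,"ry": 0,"rz": 0,"fingers": 1},{"x": 0,"y": -0.8,"z": -0.6,"rx": 0,"ry": 0,"rz": 0,"fingers": 1},{"x": 0,"y": 0,"z": 0,"rx": 0,"ry": 0,"rz": 0,"fingers": 0.8},{"x": 0,"y": 0,"z": 0,"rx": 0,"ry": 0,"rz": 0,"fingers": 0.76}]}}

```text
time: 15.4
position: [0.4852, 0.0477, 0.1249]
ee_rot: [[-0.974, -0.226, 0.001], [-0.226, 0.974, 0.0], [-0.001, 0.0, -1.0]]
wrist_force: [-0.2, 0.1, -0.4]
opening: 0.0203
```

```bash
cat > look3.py <<'E'
import sys
from plant import env, vision
from h import *
tag=sys.argv[1]
s=env.sense(); print(s["time"],s["position"].round(4),s["wrist_force"].round(2),round(s["opening"],4))
out=[]
for n,(x0,y0,x1,y1) in {"top":(235,180,295,240),"side":(242,145,302,205)}.items():
    r=vision.read_camera(n); np.savez(f"/tmp/{n}_{tag}.npz",**r)
    out.append(cv2.resize(r["color"][y0:y1,x0:x1],(400,400),interpolation=cv2.INTER_CUBIC))
cv2.imwrite(f"pics/{tag}.png",np.hstack(out))
E
python3 look3.py c1
```

```text
15.4 [0.4852 0.0477 0.1249] [-0.17  0.14 -0.39] 0.0203
```

View pics/c1.png

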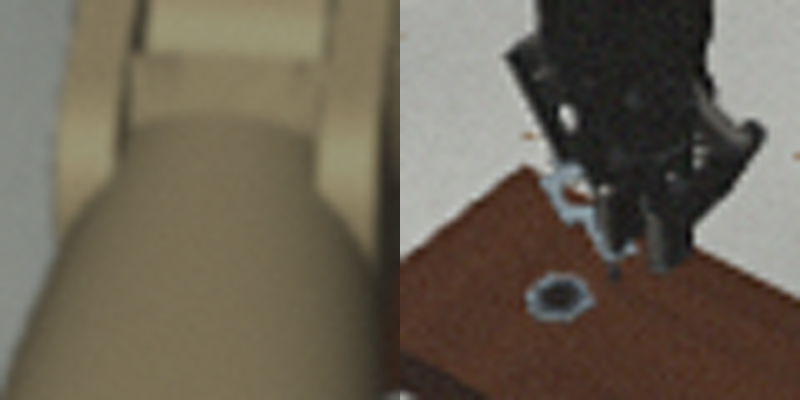

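Run:
```python
from h import *
R=[];
for n,(x0,y0,x1,y1) in {"top":(242,195,256,207),"side":(260,160,274,176)}.items():
    r=dict(np.load(f'/tmp/{n}0.npz')); c=cv2.resize(r["color"][y0:y1,x0:x1].astype(np.float32),None,fx=10,fy=10,interpolation=cv2.INTER_CUBIC)
    f=c[:,:,2]-c[:,:,0]; print(n,f.max(),np.median(f))
    m=(f>(f.max()+np.median(f))/2).astype(np.uint8); q=max(cv2.findContours(m,cv2.RETR_EXTERNAL,cv2.CHAIN_APPROX_NONE)[0],key=cv2.contourArea)[:,0]
    u=(q+.5)/10-.5+[x0,y0]; print("u",u[:,0].min(),u[:,0].max(),"v",u[:,1].min(),u[:,1].max())
    cen=(u.min(0)+u.max(0))/2
    for z in (0.0595,0.0515): print(z,ray(r,cen,z),ray(r,[cen[0],u[:,1].min()],z))
    # pin of predicted
    piv=np.array([.4704,.1105])+.044*np.array([np.cos(.228),np.sin(.228)])
    for k in (1.9,2.0,2.1):
        a=np.pi-k+.228; P=piv+.072*np.array([np.cos(a),np.sin(a)]); print(k,P.round(4),proj(r,np.array([[*P,.0595],[*P,.0435]])).round(1).tolist())
```

```text
top 59.19198 1.3661194
u 247.15 249.85 v 199.15 201.65
0.0595 [[0.53214342 0.18822685]] [[0.53613033 0.1882902 ]]
0.0515 [[0.53340344 0.18976318]] [[0.53741432 0.1898269 ]]
1.9 [0.5205 0.1921] [[247.2, 204.1], [248.2, 204.8]]
2.0 [0.5277 0.191 ] [[247.6, 201.8], [248.6, 202.6]]
2.1 [0.5346 0.1892] [[248.2, 199.6], [249.2, 200.4]]
side 114.105316 3.064331
u 264.95 267.25 v 164.05 166.45
0.0595 [[0.53215606 0.1895332 ]] [[0.53602149 0.1948954 ]]
0.0515 [[0.53741029 0.1980651 ]] [[0.54131345 0.20347965]]
1.9 [0.5205 0.1921] [[262.9, 166.3], [263.4, 169.9]]
2.0 [0.5277 0.191 ] [[264.8, 165.6], [265.2, 169.2]]
2.1 [0.5346 0.1892] [[266.7, 165.0], [267.2, 168.6]]
```

Call:
{"api": "servo_tool", "payload": {"motion": [{"x": 0,"y": 0,"z": 0,"rx": 0,"ry": 0,"rz": 0.29,"fingers": 0.72},{"x": 0,"y": 0,"z": 0,"rx": 0,"ry": 0,"rz": 0.29,"fingers": 0.72},{"x": 0,"y": 0,"z": 0,"rx": 0,"ry": 0,"rz": 0.29,"fingers": 0.72},{"x": 0,"y": 0,"z": 0,"rx": 0,"ry": 0,"rz": 0.29,"fingers": 0.72},{"x": 0,"y": 0,"z": 0,"rx": 0,"ry": 0,"rz": 0.29,"fingers": 0.72},{"x": 0,"y": 0,"z": 0,"rx": 0,"ry": 0,"rz": 0.29,"fingers": 0.72},{"x": 0,"y": 0,"z": 0,"rx": 0,"ry": 0,"rz": 0.29,"fingers": 0.72},{"x": 0,"y": 0,"z": 0,"rx": 0,"ry": 0,"rz": 0.29,"fingers": 0.72}]}}

```text
time: 16.3
position: [0.4835, 0.0493, 0.1234]
ee_rot: [[-0.594, 0.804, -0.003], [0.804, 0.594, 0.0], [0.002, -0.002, -1.0]]
wrist_force: [-0.8, -0.2, 0.2]
opening: 0.024
```

Call:
{"api": "servo_tool", "payload": {"motion": [{"x": 0,"y": 0,"z": 0,"rx": 0,"ry": 0,"rz": 0.29,"fingers": 0.72},{"x": 0,"y": 0,"z": 0,"rx": 0,"ry": 0,"rz": 0.29,"fingers": 0.72},{"x": 0,"y": 0,"z": 0,"rx": 0,"ry": 0,"rz": 0.29,"fingers": 0.72},{"x": 0,"y": 0,"z": 0,"rx": 0,"ry": 0,"rz": 0.29,"fingers": 0.72},{"x": 0,"y": 0,"z": 0,"rx": 0,"ry": 0,"rz": 0.29,"fingers": 0.72},{"x": 0,"y": 0,"z": 0,"rx": 0,"ry": 0,"rz": 0.29,"fingers": 0.72},{"x": 0,"y": 0,"z": 0,"rx": 0,"ry": 0,"rz": 0.1,"fingers": 0.72},{"x": 0,"y": 0,"z": 0,"rx": 0,"ry": 0,"rz": 0,"fingers": 0.72}]}}

```text
time: 17.1
position: [0.4836, 0.0492, 0.1235]
ee_rot: [[0.274, 0.962, -0.003], [0.962, -0.274, 0.0], [-0.0, -0.003, -1.0]]
wrist_force: [0.1, 0.2, 0.3]
opening: 0.0243
```

Call:
{"api": "servo_tool", "payload": {"motion": [{"x": 0.74,"y": 0.047,"z": 0,"rx": 0,"ry": 0,"rz": 0,"fingers": 0.72},{"x": 0.74,"y": 0.047,"z": 0,"rx": 0,"ry": 0,"rz": 0,"fingers": 0.72},{"x": 0.74,"y": 0.047,"z": 0,"rx": 0,"ry": 0,"rz": 0,"fingers": 0.72},{"x": 0.74,"y": 0.047,"z": 0,"rx": 0,"ry": 0,"rz": 0,"fingers": 0.72},{"x": 0.74,"y": 0.047,"z": 0,"rx": 0,"ry": 0,"rz": 0,"fingers": 0.72},{"x": 0,"y": 0,"z": 0.5,"rx": 0,"ry": 0,"rz": 0,"fingers": 0.72},{"x": 0,"y": 0,"z": 0,"rx": 0,"ry": 0,"rz": 0,"fingers": 0.72}]}}

```text
time: 17.8
position: [0.5322, 0.1889, 0.1017]
ee_rot: [[0.272, 0.962, -0.005], [0.962, -0.272, -0.001], [-0.002, -0.005, -1.0]]
wrist_force: [-0.8, 0.5, -0.1]
opening: 0.024
```

```bash
python3 look3.py c2
```

```text
17.8 [0.5322 0.1889 0.1017] [-0.79  0.48 -0.12] 0.024
```

View pics/c2.png

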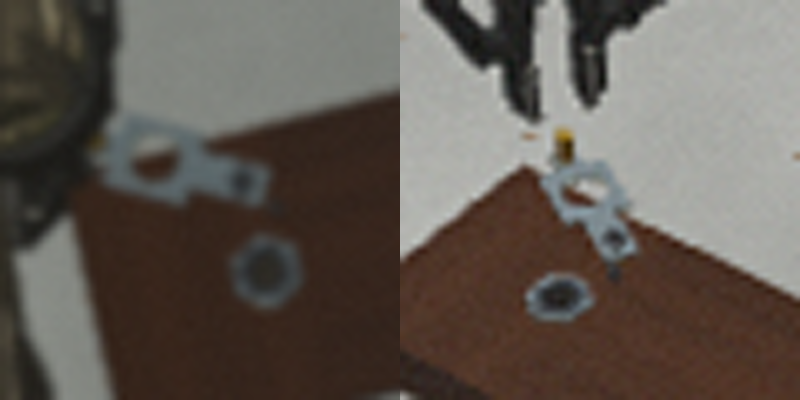

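Call:
{"api": "servo_tool", "payload": {"motion": [{"x": 0,"y": 0,"z": 0.3,"rx": 0,"ry": 0,"rz": 0,"fingers": 0.72},{"x": 0,"y": 0,"z": 0.3,"rx": 0,"ry": 0,"rz": 0,"fingers": 0.72},{"x": 0,"y": 0,"z": 0.12,"rx": 0,"ry": 0,"rz": 0,"fingers": 0.72},{"x": 0,"y": 0,"z": 0,"rx": 0,"ry": 0,"rz": 0,"fingers": 0.72},{"x": 0,"y": 0,"z": 0,"rx": 0,"ry": 0,"rz": 0,"fingers": 0.72}]}}

```text
time: 18.4
position: [0.5346, 0.1877, 0.0758]
ee_rot: [[0.276, 0.961, -0.0], [0.961, -0.276, 0.0], [-0.0, -0.0, -1.0]]
wrist_force: [0.4, 0.0, 0.3]
opening: 0.0238
```

```bash
python3 look3.py c3
```

```text
18.4 [0.5346 0.1877 0.0758] [0.42 0.01 0.3 ] 0.0238
```

View pics/c3.png

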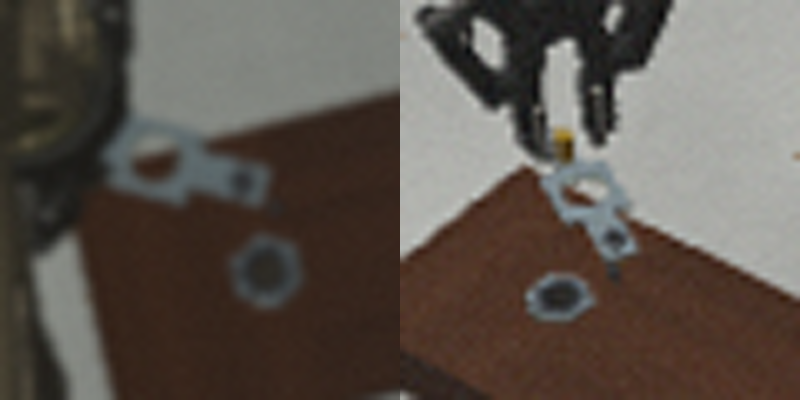

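Call:
{"api": "servo_tool", "payload": {"motion": [{"x": 0,"y": 0,"z": 0.165,"rx": 0,"ry": 0,"rz": 0,"fingers": 0.74},{"x": 0,"y": 0,"z": 0,"rx": 0,"ry": 0,"rz": 0,"fingers": 0.74},{"x": 0,"y": -0.1,"z": 0,"rx": 0,"ry": 0,"rz": 0,"fingers": 0.74},{"x": 0,"y": -0.08,"z": 0,"rx": 0,"ry": 0,"rz": 0,"fingers": 0.74},{"x": -0.009,"y": -0.18,"z": 0,"rx": 0,"ry": 0,"rz": -0.2,"fingers": 0.74},{"x": -0.009,"y": -0.18,"z": 0,"rx": 0,"ry": 0,"rz": -0.2,"fingers": 0.74},{"x": -0.009,"y": -0.18,"z": 0,"rx": 0,"ry": 0,"rz": -0.2,"fingers": 0.74},{"x": 0,"y": 0,"z": 0,"rx": 0,"ry": 0,"rz": 0,"fingers": 0.74}]}}

```text
time: 19.3
position: [0.5056, 0.1928, 0.0695]
ee_rot: [[-0.021, 1.0, -0.0], [1.0, 0.021, 0.0], [0.0, -0.0, -1.0]]
wrist_force: [0.4, -0.9, -0.0]
opening: 0.0227
```

```bash
cat > rad.py <<'E'
from plant import env
import numpy as np
s=env.sense(); d=s["position"][:2]-np.array([.5133,.1204]); a=np.arctan2(d[1],d[0]); y=s["ee_rot"][:2,1]
print("r",np.hypot(*d).round(4),"keeper-angle of TCP",round(np.pi-a+.228,3),"tool yaw err",round(np.arctan2(y[1],y[0])+np.pi/2-a,3),s["position"].round(4),s["wrist_force"].round(1))
E
python3 rad.py; python3 look3.py c4
```

```text
r 0.0728 keeper-angle of TCP 1.692 tool yaw err -0.085 [0.5056 0.1928 0.0695] [ 0.4 -0.9 -0. ]
19.3 [0.5056 0.1928 0.0695] [ 0.38 -0.9  -0.03] 0.0227
```

View pics/c4.png

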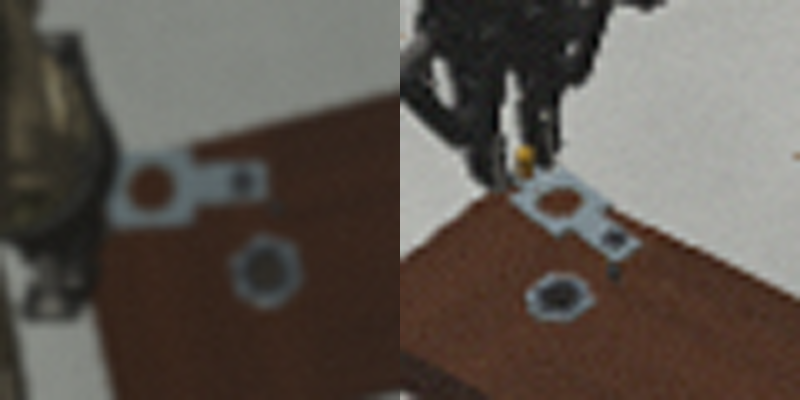

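Call:
{"api": "servo_tool", "payload": {"motion": [{"x": -0.009,"y": -0.18,"z": 0,"rx": 0,"ry": 0,"rz": -0.2,"fingers": 0.74},{"x": -0.009,"y": -0.18,"z": 0,"rx": 0,"ry": 0,"rz": -0.2,"fingers": 0.74},{"x": -0.009,"y": -0.18,"z": 0,"rx": 0,"ry": 0,"rz": -0.2,"fingers": 0.74},{"x": -0.009,"y": -0.18,"z": 0,"rx": 0,"ry": 0,"rz": -0.2,"fingers": 0.74},{"x": -0.009,"y": -0.18,"z": 0,"rx": 0,"ry": 0,"rz": -0.2,"fingers": 0.74},{"x": -0.009,"y": -0.18,"z": 0,"rx": 0,"ry": 0,"rz": -0.2,"fingers": 0.74},{"x": -0.009,"y": -0.18,"z": 0,"rx": 0,"ry": 0,"rz": -0.2,"fingers": 0.74},{"x": 0,"y": 0,"z": 0,"rx": 0,"ry": 0,"rz": 0,"fingers": 0.74}]}}

```text
time: 20.2
position: [0.4602, 0.1745, 0.0695]
ee_rot: [[-0.658, 0.753, 0.0], [0.753, 0.658, 0.0], [-0.0, 0.0, -1.0]]
wrist_force: [0.7, 0.7, 0.1]
opening: 0.0224
```

```bash
python3 rad.py; python3 look3.py c5
```

```text
r 0.0758 keeper-angle of TCP 1.024 tool yaw err -0.057 [0.4602 0.1745 0.0695] [0.7 0.7 0.1]
20.2 [0.4602 0.1745 0.0695] [0.67 0.69 0.15] 0.0224
```

View pics/c5.png

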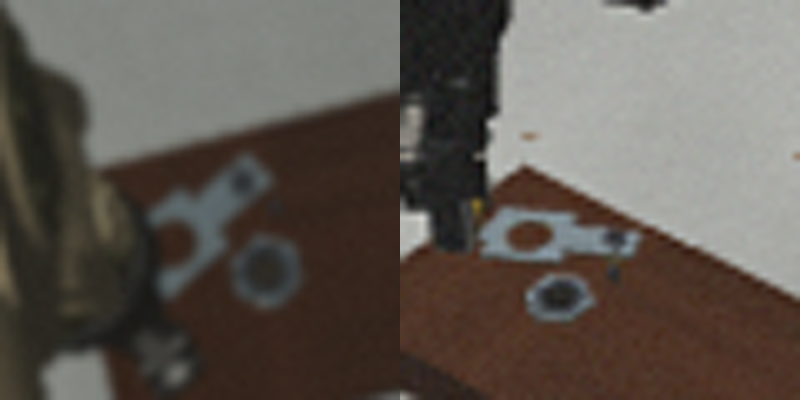

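Call:
{"api": "servo_tool", "payload": {"motion": [{"x": -0.025,"y": -0.18,"z": 0,"rx": 0,"ry": 0,"rz": -0.2,"fingers": 0.74},{"x": -0.025,"y": -0.18,"z": 0,"rx": 0,"ry": 0,"rz": -0.2,"fingers": 0.74},{"x": -0.025,"y": -0.18,"z": 0,"rx": 0,"ry": 0,"rz": -0.2,"fingers": 0.74},{"x": -0.025,"y": -0.18,"z": 0,"rx": 0,"ry": 0,"rz": -0.2,"fingers": 0.74},{"x": -0.025,"y": -0.18,"z": 0,"rx": 0,"ry": 0,"rz": -0.2,"fingers": 0.74},{"x": -0.025,"y": -0.18,"z": 0,"rx": 0,"ry": 0,"rz": -0.2,"fingers": 0.74},{"x": -0.025,"y": -0.18,"z": 0,"rx": 0,"ry": 0,"rz": -0.2,"fingers": 0.74},{"x": 0,"y": 0,"z": 0,"rx": 0,"ry": 0,"rz": 0,"fingers": 0.74}]}}

```text
time: 21.1
position: [0.4403, 0.1289, 0.0693]
ee_rot: [[-0.988, 0.152, -0.0], [0.152, 0.988, 0.0], [0.0, 0.0, -1.0]]
wrist_force: [-1.2, 0.6, 0.0]
opening: 0.0222
```

```bash
python3 rad.py; python3 look3.py c6
```

```text
r 0.0735 keeper-angle of TCP 0.343 tool yaw err -0.038 [0.4403 0.1289 0.0693] [-1.2  0.6  0. ]
21.1 [0.4403 0.1289 0.0693] [-1.21  0.55  0.  ] 0.0222
```

View pics/c6.png

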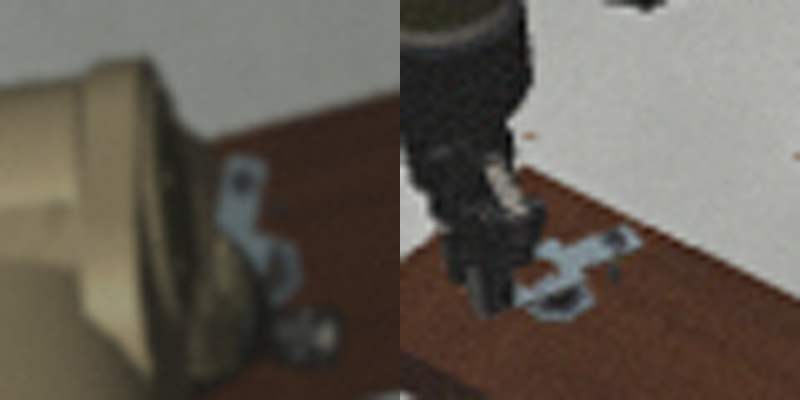

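Call:
{"api": "servo_tool", "payload": {"motion": [{"x": -0.02,"y": -0.18,"z": 0,"rx": 0,"ry": 0,"rz": -0.2,"fingers": 0.74},{"x": -0.02,"y": -0.18,"z": 0,"rx": 0,"ry": 0,"rz": -0.2,"fingers": 0.74},{"x": -0.02,"y": -0.18,"z": 0,"rx": 0,"ry": 0,"rz": -0.2,"fingers": 0.74},{"x": 0,"y": 0,"z": 0,"rx": 0,"ry": 0,"rz": 0,"fingers": 0.74}]}}

```text
time: 21.6
position: [0.4418, 0.1073, 0.0693]
ee_rot: [[-0.989, -0.146, -0.0], [-0.146, 0.989, 0.0], [0.0, 0.0, -1.0]]
wrist_force: [0.5, 0.1, 0.4]
opening: 0.0221
```

```bash
python3 rad.py
```

```text
r 0.0727 keeper-angle of TCP 6.33 tool yaw err 6.249 [0.4418 0.1073 0.0693] [0.5 0.1 0.4]
```

Call:
{"api": "servo_tool", "payload": {"motion": [{"x": 0,"y": -0.05,"z": 0,"rx": 0,"ry": 0,"rz": -0.05,"fingers": 0.74},{"x": 0,"y": 0,"z": 0,"rx": 0,"ry": 0,"rz": 0,"fingers": 0.74}]}}

```text
time: 21.8
position: [0.4421, 0.1057, 0.0693]
ee_rot: [[-0.985, -0.172, 0.0], [-0.172, 0.985, 0.0], [-0.0, 0.0, -1.0]]
wrist_force: [-0.0, 0.3, -0.2]
opening: 0.0222
```

Call:
{"api": "servo_tool", "payload": {"motion": [{"x": 0,"y": -0.04,"z": 0,"rx": 0,"ry": 0,"rz": -0.04,"fingers": 0.74},{"x": 0,"y": 0,"z": 0,"rx": 0,"ry": 0,"rz": 0,"fingers": 0.74}]}}

```text
time: 22.0
position: [0.4423, 0.104, 0.0693]
ee_rot: [[-0.981, -0.193, 0.0], [-0.193, 0.981, 0.0], [-0.0, 0.0, -1.0]]
wrist_force: [1.3, 0.7, 0.2]
opening: 0.0218
```

Call:
{"api": "servo_tool", "payload": {"motion": [{"x": 0,"y": -0.04,"z": 0,"rx": 0,"ry": 0,"rz": -0.04,"fingers": 0.74},{"x": 0,"y": -0.03,"z": 0,"rx": 0,"ry": 0,"rz": 0,"fingers": 0.74},{"x": 0,"y": 0,"z": 0,"rx": 0,"ry": 0,"rz": 0,"fingers": 0.74}]}}

```text
time: 22.3
position: [0.4427, 0.101, 0.0693]
ee_rot: [[-0.977, -0.213, 0.0], [-0.213, 0.977, 0.0], [-0.0, 0.0, -1.0]]
wrist_force: [0.3, 0.5, -0.5]
opening: 0.022
```

Call:
{"api": "servo_tool", "payload": {"motion": [{"x": 0,"y": -0.03,"z": 0,"rx": 0,"ry": 0,"rz": 0,"fingers": 0.74},{"x": 0,"y": 0,"z": 0,"rx": 0,"ry": 0,"rz": 0,"fingers": 0.74}]}}

```text
time: 22.5
position: [0.443, 0.0998, 0.0693]
ee_rot: [[-0.977, -0.213, -0.0], [-0.213, 0.977, 0.0], [0.0, 0.0, -1.0]]
wrist_force: [0.3, 0.8, 0.5]
opening: 0.0222
```

Call:
{"api": "servo_tool", "payload": {"motion": [{"x": 0,"y": -0.03,"z": 0,"rx": 0,"ry": 0,"rz": 0,"fingers": 0.74},{"x": 0,"y": 0,"z": 0,"rx": 0,"ry": 0,"rz": 0,"fingers": 0.74}]}}

```text
time: 22.7
position: [0.4431, 0.0987, 0.0693]
ee_rot: [[-0.977, -0.213, -0.0], [-0.213, 0.977, -0.0], [0.0, 0.0, -1.0]]
wrist_force: [0.5, 1.4, 0.3]
opening: 0.0217
```

Call:
{"api": "servo_tool", "payload": {"motion": [{"x": 0,"y": -0.025,"z": 0,"rx": 0,"ry": 0,"rz": 0,"fingers": 0.74},{"x": 0,"y": 0,"z": 0,"rx": 0,"ry": 0,"rz": 0,"fingers": 0.74}]}}

```text
time: 22.9
position: [0.4433, 0.0977, 0.0693]
ee_rot: [[-0.977, -0.213, -0.0], [-0.213, 0.977, 0.0], [0.0, 0.0, -1.0]]
wrist_force: [-0.3, 1.8, 0.8]
opening: 0.0219
```

Call:
{"api": "servo_tool", "payload": {"motion": [{"x": 0,"y": -0.025,"z": 0,"rx": 0,"ry": 0,"rz": 0,"fingers": 0.74},{"x": 0,"y": 0,"z": 0,"rx": 0,"ry": 0,"rz": 0,"fingers": 0.74}]}}

```text
time: 23.1
position: [0.4433, 0.0975, 0.0692]
ee_rot: [[-0.977, -0.214, -0.001], [-0.214, 0.977, 0.002], [0.0, 0.002, -1.0]]
wrist_force: [-1.8, 5.1, 0.6]
opening: 0.0219
```

```bash
python3 rad.py; python3 look3.py c7
```

```text
r 0.0736 keeper-angle of TCP 6.194 tool yaw err 6.181 [0.4433 0.0975 0.0692] [-1.8  5.1  0.6]
23.1 [0.4433 0.0975 0.0692] [-1.78  5.09  0.57] 0.0219
```

View pics/c7.png

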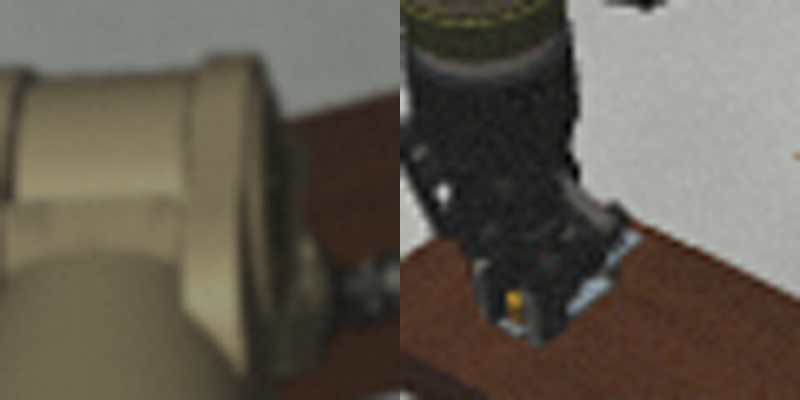

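The motion stopped while the side force rose to 5 N, so the keeper is on its stop. One small extra push, then I'll centre the fingers on the pin and lift off.

Call:
{"api": "servo_tool", "payload": {"motion": [{"x": 0,"y": -0.02,"z": 0,"rx": 0,"ry": 0,"rz": 0,"fingers": 0.74},{"x": 0,"y": 0,"z": 0,"rx": 0,"ry": 0,"rz": 0,"fingers": 0.74}]}}

```text
time: 23.4
position: [0.4434, 0.0973, 0.0693]
ee_rot: [[-0.977, -0.214, -0.001], [-0.214, 0.977, 0.003], [-0.0, 0.003, -1.0]]
wrist_force: [-1.4, 7.4, 0.8]
opening: 0.0223
```

Call:
{"api": "servo_tool", "payload": {"motion": [{"x": 0,"y": 0.05,"z": 0,"rx": 0,"ry": 0,"rz": 0,"fingers": 0.72},{"x": 0,"y": 0.08,"z": 0,"rx": 0,"ry": 0,"rz": 0,"fingers": 0.72},{"x": 0,"y": 0,"z": 0,"rx": 0,"ry": 0,"rz": 0,"fingers": 0.72}]}}

```text
time: 23.7
position: [0.4427, 0.101, 0.0693]
ee_rot: [[-0.977, -0.213, 0.0], [-0.213, 0.977, -0.001], [0.0, -0.001, -1.0]]
wrist_force: [-0.2, -0.2, -0.5]
opening: 0.0239
```

Call:
{"api": "servo_tool", "payload": {"motion": [{"x": 0,"y": 0,"z": -0.3,"rx": 0,"ry": 0,"rz": 0,"fingers": 0.72},{"x": 0,"y": 0,"z": -0.6,"rx": 0,"ry": 0,"rz": 0,"fingers": 0.72},{"x": 0.3,"y": -0.8,"z": -0.7,"rx": 0,"ry": 0,"rz": 0,"fingers": 0.72},{"x": 0.3,"y": -0.9,"z": -0.6,"rx": 0,"ry": 0,"rz": 0,"fingers": 0.72},{"x": 0.3,"y": -0.9,"z": -0.6,"rx": 0,"ry": 0,"rz": 0,"fingers": 0.72},{"x": 0.3,"y": -0.9,"z": -0.6,"rx": 0,"ry": 0,"rz": 0,"fingers": 0.72},{"x": 0,"y": -0.9,"z": -0.6,"rx": 0,"ry": 0,"rz": 0,"fingers": 0.72},{"x": 0,"y": -0.9,"z": 0,"rx": 0,"ry": 0,"rz": 0,"fingers": 0.72}]}}

```text
time: 24.5
position: [0.4424, -0.1188, 0.2329]
ee_rot: [[-0.977, -0.213, 0.006], [-0.213, 0.977, -0.003], [-0.005, -0.004, -1.0]]
wrist_force: [1.0, 0.3, -0.0]
opening: 0.024
```

```bash
python3 look3.py d1
```

```text
24.5 [ 0.4424 -0.1188  0.2329] [ 1.03  0.34 -0.05] 0.024
```

View pics/d1.png

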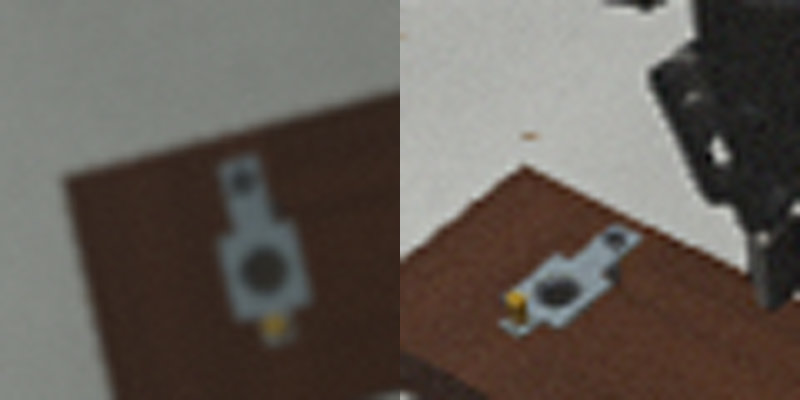

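Run:
```python
from h import *
def ang(r,pin,scr):
    P=ray(r,pin,.0595)[0];S=ray(r,scr,.047)[0];d=P-S;print(P,S,np.hypot(*d),"world deg",np.degrees(np.arctan2(d[1],d[0]))%360)
r=dict(np.load('/tmp/top_d1.npz'))
u=lambda x,y:((x+.5)/6.667-.5+235,(y+.5)/6.667-.5+180)
ang(r,u(275,326),u(243,180))
r=dict(np.load('/tmp/top0.npz')); v=lambda x,y:((x+.5)/5-.5+235,(y+.5)/5-.5+165)
ang(r,v(560,227),v(533,119))
```

```text
[0.44224742 0.10166962] [0.51308817 0.11882699] 0.07288887176545186 world deg 193.61465838919455
[ 0.49647521 -0.11994714] [ 0.56783211 -0.10484602] 0.07293731000572186 world deg 191.94908767648639
```

Run:
```python
from plant import order,env
print(env.sense()["time"]); print(order.close_job())
```

```text
24.6
the job is handed in; nothing more can be done
None
```

The nut is bedded in its pocket and the keeper is shut over it. I handed the job in at 24.6 s, and no verdict was reported.

- **Nut:** I caged it loosely between the fingertips (opening 31.5 mm) and slid it over the wood until it dropped into the pocket. It was never lifted or squeezed. The pressing contact came at a height of 39 mm, which is 3 mm proud of the wood, as it should be when home.
- **Press:** I held about 19–20 N downward for about 1.6 s with the keeper still open. A sideways force of about 5–6 N appeared during the hold; I left it as it was.
- **Keeper:** I swung it round by its thumb pin until it stopped moving against its stop. The push there reached about 7.5 N. I then backed the fingers off and moved clear.

**Last checks:** The final pictures show the keeper lying over the pocket with the arm clear of it. Its direction measured 193.6° in world axes, against 191.9° for the other keeper that was already shut. The two differ by about 0.03 rad, which is within what I can read at this picture resolution and inside the 0.05 rad limit. I saw no bystander moved, though I did not measure them, and no check failed.

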